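Fill the topping tin, fit its nested lids and uncap it

ROBOT

A 7-joint arm with a two-finger parallel gripper is mounted at the origin on the work surface. World frame = base frame: x ahead of the robot, y to its left, z up, the work surface at z = 0. Lengths are in m, angles in rad, forces in N, time in s.
With the tool pointing down it reaches from about 0.4 to 0.85 m from the base axis. Payload 10.4 kg.
Tool frame: the origin (TCP) lies at the very end of the fingers, on their centre line; the grasp point (between the pads) lies 19 mm behind it; z points along the fingers, y is the direction in which the jaws open and shut (so a half turn about z gives the same grasp; the last joint's range is limited). The gripper opens to 87 mm and grips with 3 to 60 N. Pads are 19 mm wide; open, the fingers measure 117 mm over their backs; the gripper's body (75 mm by 190 mm) begins 51 mm behind the grasp point.
Start: joints at [-1.366, 0.332, -0.065, 1.46, 0.022, 1.35, -0.088], TCP at [0.141, 0.609, 0.223] pointing down, gripper open.
Joint ranges: [-2.6, 2.6], [-0.5, 2.12], [-1.47, 1.34], [0.16, 2.42], [-1.27, 4.41], [0.06, 2.06], [-2.6, 2.6]. Speed limits (rad/s): [2.22, 2.22, 2.79, 2.79, 3.14, 3.14, 3.14].

INTERFACE

Orientations are given as a unit quaternion [x, y, z, w].
In Python, from bench import read_state, imaging, r gives the robot as it stands. The module is installed in compiled form; this text tells all that it offers.
- The arm moves only by the tool move_arm, never from a script. Its argument "series" is a list of rows, each a list of 4 numbers: the shift along the tool's x, y, z in m, then the turn about the tool's z in rad. In form: [[x, y, z, roll], ...]. A call has 1 to 20 rows; each row is the pose to reach, as a shift and turn from the pose commanded when the call began, along the tool's axes at that moment; what a row does not reach only later rows make up. A row lasts 1/10 s, in which the tool goes at most 50 mm and 8.59 degrees, less where a joint would pass 70% of its speed; a pose out of reach is approached as far as the arm can. A call with a gripper value outside its range is refused whole. "claw" is the gripper's target within -1 to 1 (fully open at 1, half-way at 0, shut at -1), set as the call begins (left out, the last holds). The fingers move at their own pace and stop on an object; "newtons" is the grip in N (left out, the last holds). Time passes only in rows, so rows that repeat a pose let the fingers close. It gives the time, the measured TCP pose, the force and the opening at its end, in the units of the state.
- read_state(): the state, without advancing time (a new reading comes with each control period).
- imaging.camera(name): name is "scene" or "top" or "wrist"; returns (picture, depth): 384x512x3 uint8, red, green, blue; 384x512 float32, m along the optical axis (not along the pixel's ray), 0 where there is no reading.
- imaging.get_calibration(name): a dict with "camera_matrix" (3x3 intrinsics, pixels), "R" (3x3) and "t" (3): a world point X has camera coordinates R X + t. Camera axes: x right, y down, z forward; pixel columns grow to the right and rows downward; lengths in m; the calibration is good to about 2 mm. A picture is of the moment at which its call begins: read the wrist's pose just before it. get_calibration takes no time and is no camera call; for the wrist camera it gives the pose at the moment of the call.
- r.close_job(): hands the job in, once; it reports no verdict.
The state is a dict: "time": time; "joint_positions": joint angles; "joint_vel": joint speeds; "joint_torque": joint torques, N m; "ee_pos": TCP position; "eef_rot": TCP orientation; "ft_force": force on the tool from outside, world axes, zero at the start; "torque": the same for the moment, N m; "width": finger opening in m.
Only numpy, scipy, OpenCV 4.12 (cv2) and the standard library are available. Lean on these libraries where they do the work, as an engineer would, in place of code of your own. Each camera call takes 0.05 s, during which the arm holds its last target.

TASK

Scoop chocolate balls out of the slant-fronted bin with the aluminium scoop, tip at least two of them into the open tin, and stand the scoop back on the bench. Then fit the tin's two nested lids in one go, the pouring lid with the cap still on its neck, fully home in the tin's mouth, and lift off the cap alone by a hand's breadth so that the tin is ready to pour: the pouring lid stays seated, and you finish while still holding the cap, upright, over the tin. Keep the fingers off the chocolate, keep the tin standing where it is, and leave the other things on the bench as they are.

Things in the scene. Friction and masses are not known exactly. Their poses are not given: they have to be found in the camera images.
- bin: Open aluminium ingredient bin fixed to the bench, 262 mm long (x), 106 wide (y) over its rims, 51 high. Origin under its middle. Inside, between side walls at y = -44 and +44 mm, a flat floor at z = 5 mm runs from the sloping front (x = -75) to the upright rear wall (x = +135 mm). The front faces the robot's side (world -x) within 12 degrees.
- bin_foot (a point): Point on the bin's floor, mid width, where the sloping front begins (x = -75, y = 0, z = 5 mm in the bin's frame). From here the front wall rises outwards (towards -x) at 45 degrees to the top, 45 mm further out and 45 mm higher.
- ball0_center (a point): Centre of a dark chocolate ball, 26 mm across, 12 g, one of five alike. They start on the bin's floor towards the sloping front, all their centres within 75 mm of its foot; the floor behind is free.
- ball1_center (a point): Centre of a dark chocolate ball, 26 mm across, 12 g, one of five alike. They start on the bin's floor towards the sloping front, all their centres within 75 mm of its foot; the floor behind is free.
- ball2_center (a point): Centre of a dark chocolate ball, 26 mm across, 12 g, one of five alike. They start on the bin's floor towards the sloping front, all their centres within 75 mm of its foot; the floor behind is free.
- ball3_center (a point): Centre of a dark chocolate ball, 26 mm across, 12 g, one of five alike. They start on the bin's floor towards the sloping front, all their centres within 75 mm of its foot; the floor behind is free.
- ball4_center (a point): Centre of a dark chocolate ball, 26 mm across, 12 g, one of five alike. They start on the bin's floor towards the sloping front, all their centres within 75 mm of its foot; the floor behind is free.
- scoop: Aluminium scoop, 150 g, standing on its flat bottom, nose to the robot's side (world -x) within 23 degrees. Origin: middle of the underside, z up. Bowl 85 mm long (x), 77 wide (y) at the open nose (x = -42 mm) and 60 at the back, bottom 2 thick; sides rising from 9 mm at the nose to 32; back wall (x = +42) 36 high. Handle: flat-sided bar 16 wide (y), 18 thick, rising 40 degrees towards +x from z = 26 mm on the back wall, 110 long.
- scoop_grip (a point): Point inside the scoop's handle where it is best held, pinched across its 16 mm width along the scoop's y: x = +103, z = +78 mm in the scoop's frame.
- scoop_bowl (a point): Middle of the scoop's bowl, 18 mm above the scoop's origin.
- scoop_lip (a point): Middle of the scoop's nose edge, on the underside (x = -42.5 mm, z = 0 in the scoop's frame).
- tin: Open round steel tin standing loose on the bench, 0.45 kg, 86 mm across (89 over its beads), 95 high, inside 78 wide, inner floor 5 mm up. Origin under its middle. It stands on one side of the palette knife and the lids on the other, either way round.
- lid: Pouring lid (inner lid), aluminium, 140 g, standing on its plug, 37 mm hole through it. Origin: middle of the underside, z up. Plug 72 mm across (z 0 to 10) enters the tin's mouth with 2.5 mm to spare all round; flange 92 across (z 10 to 14) rests on the tin's rim; collar 60 across (z 14 to 40) to hold it by; neck 43 across (z 40 to 62) under the cap. Fully home, its origin is 85 mm above the tin's.
- cap: Steel cap (outer lid) set loosely over the lid's neck, 54 mm across, 22.5 high, 50 g, closed on top. Origin: middle of its open underside, 42 mm above the lid's origin when on it, so its lower edge is 2 mm above the collar and its top 64.5 mm above the lid's origin. It lifts straight off with 1.7 mm of play all round, and rides on the lid when that is carried upright.
- nozzle: Bystander: steel piping nozzle, an upright cone 26 mm across and 42 mm high. Origin under its middle.
- ramekin: Bystander: white ceramic ramekin, 80 mm across and 40 mm high. Origin under its middle.
- cutter: Bystander: plain round steel pastry cutter, a ring 76 mm across and 32 mm high. Origin under its middle.
- knife: Bystander: palette knife lying flat, about 270 mm long along its x, 26 mm wide, 14 mm high; it lies between the tin and the lids. Origin under its middle.
- flavouring: Bystander: amber bottle with a black cap, 52 mm across and 110 mm high. Origin under its middle.
Things that resemble listed ones, but are neither listed nor needed, are in the scene too. What is shaped like the lid but green or purple is not meant. Leave any orange or yellow look-alike of the scoop alone.

How it is judged:
By the outcome, as a careful person would: the job done as asked, in the order asked, and still so for the second after the job is handed in, while the arm keeps its last pose, push and grip.
It also fails if it takes over 72 s, if anything falls off the work surface, if the arm or the gripper's body presses on something with over 40 N, if the wrist force passes 120 N, or if a joint passes its speed limit or range.

## Working session

There is one attempt and no reset: what is moved stays moved. The work goes in short steps, Python scripts to look and compute and a tool call to move; the robot and the scene stay as the last step left them, time stands still between calls to the robot, and variables do not carry over. Pictures are saved under pics/ and viewed, and the job is handed in when it is done.

Besides the shell and the picture viewer there is one more tool, called after "Request:" as name(argument=value, ...), one argument or row to a line, values as JSON. move_arm: Moves the arm, as the interface text tells. Its arguments: {"type":"object","properties":{"series":{"type":"array","items":{"type":"array","items":{"type":"number"}}},"claw":{"type":"number"},"newtons":{"type":"number"}},"required":["series"]}

```bash
mkdir -p pics; ls; cat > h.py <<'E'
import numpy as np, cv2, json
from bench import read_state, imaging, r
def snap(name,fn):
    c=imaging.get_calibration(name); p,d=imaging.camera(name)
    cv2.imwrite('pics/'+fn+'.png',cv2.cvtColor(p,cv2.COLOR_RGB2BGR)); np.savez('pics/'+fn+'.npz',p=p,d=d,K=c['camera_matrix'],R=c['R'],t=c['t'])
    return p,d,c
def load(fn):
    z=np.load('pics/'+fn+'.npz'); return z['p'],z['d'],dict(camera_matrix=z['K'],R=z['R'],t=z['t'])
def ray(c,u,v,z):
    K=np.array(c['camera_matrix']);R=np.array(c['R']);t=np.array(c['t']).ravel()
    o=-R.T@t; d=R.T@np.linalg.inv(K)@np.array([u,v,1.]); return o+d*(z-o[2])/d[2]
def cloud(d,c):
    K=np.array(c['camera_matrix']);R=np.array(c['R']);t=np.array(c['t']).ravel()
    v,u=np.mgrid[:d.shape[0],:d.shape[1]]
    X=np.stack([(u-K[0,2])*d/K[0,0],(v-K[1,2])*d/K[1,1],d],-1)
    return (X-t)@R
def proj(c,X):
    x=np.array(c['R'])@np.array(X)+np.array(c['t']).ravel(); x=np.array(c['camera_matrix'])@x; return x[:2]/x[2]
E
python3 - <<'E'
from h import *
s=read_state(); print(s)
for n in ['scene','top','wrist']:
    p,d,c=snap(n,n+'0'); print(n,np.array(c['camera_matrix']).round(1).tolist(),np.array(c['R']).round(3).tolist(),np.array(c['t']).round(3).tolist())
E
```

```text
pics
{'time': 0.0, 'joint_positions': array([-1.36561781,  0.33285772, -0.0647166 ,  1.46091304,  0.02159523,
        1.34985096, -0.0885233 ]), 'joint_vel': array([-0.00065561,  0.00056824, -0.00087718, -0.0019746 , -0.00016265,
        0.0017048 , -0.00076633]), 'joint_torque': array([-6.02379550e-04, -6.23260760e+01,  2.42727762e-02, -3.89887583e+01,
       -6.15022634e-02,  4.01911314e-02,  1.45331410e-04]), 'ee_pos': array([0.14104515, 0.6085093 , 0.22177629]), 'eef_rot': array([ 1.13637358e-01,  9.93522071e-01, -6.64904497e-04, -5.12760340e-05]), 'ft_force': array([-0.11273324, -0.28224113, -0.35457153]), 'torque': array([ 0.03628097, -0.03142081, -0.02117798]), 'width': 0.08708065064856901}
scene [[356.6, 0.0, 258.3], [0.0, 356.6, 193.3], [0.0, 0.0, 1.0]] [[-0.519, 0.855, 0.01], [0.726, 0.447, -0.522], [-0.45, -0.264, -0.853]] [0.224, -0.327, 1.387]
top [[461.4, 0.0, 256.5], [0.0, 461.4, 188.1], [0.0, 0.0, 1.0]] [[-0.015, -1.0, 0.0], [-0.998, 0.015, -0.065], [0.065, -0.001, -0.998]] [0.034, 0.469, 1.666]
wrist [[293.7, 0.0, 254.6], [0.0, 293.7, 187.1], [0.0, 0.0, 1.0]] [[0.226, 0.974, -0.001], [0.928, -0.214, 0.305], [0.297, -0.07, -0.952]] [-0.624, -0.037, 0.392]
```

View pics/scene0.png

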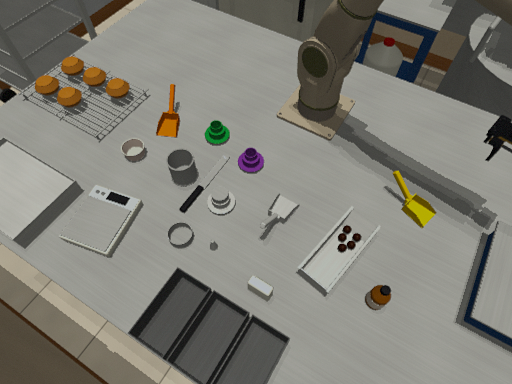

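View pics/top0.png

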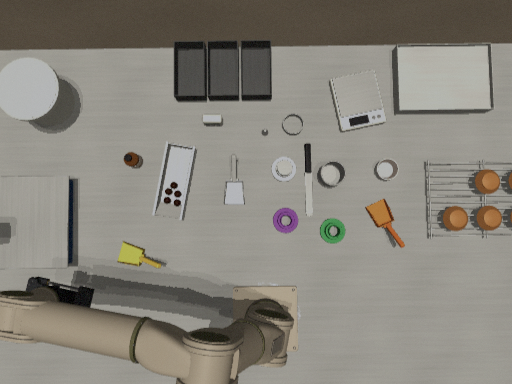

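View pics/wrist0.png

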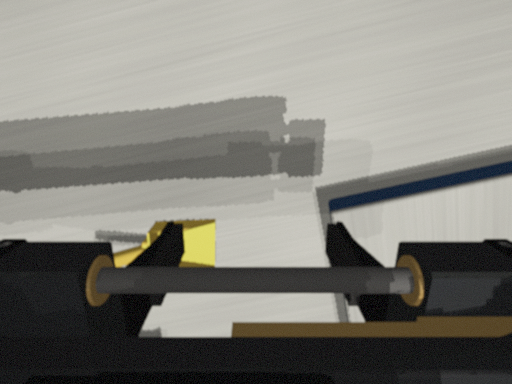

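```bash
python3 - <<'E'
from h import *
for n,(u0,u1,v0,v1) in dict(top=(110,410,110,250),scene=(100,400,110,310)).items():
    p,d,c=load(n+'0')
    k=800//(u1-u0)+0 or 1
    cv2.imwrite(f'pics/{n}0z.png',cv2.cvtColor(cv2.resize(p[v0:v1,u0:u1],(790,int(790/(u1-u0)*(v1-v0))),interpolation=cv2.INTER_CUBIC),cv2.COLOR_RGB2BGR))
p,d,c=load('top0'); X=cloud(d,c)
print(X[174,332],X[174,340],X[168,284],X[160,180],X[318,265],X[190,234],(d>0).mean())
h=np.clip(X[...,2]/0.13,0,1); cv2.imwrite('pics/htop.png',cv2.resize((h*255).astype(np.uint8)[110:250,110:410],(790,368),interpolation=cv2.INTER_NEAREST))
E
```

```text
[ 0.517527   -0.25075843  0.01091825] [ 0.51711262 -0.2801102   0.0105451 ] [ 0.53733519 -0.07265012  0.05682418] [0.57839677 0.30636442 0.00492787] [0.06992825 0.00781938 0.32729182] [ 0.46519307  0.10932564 -0.00273435] 0.9956410725911459
```

View pics/top0z.png

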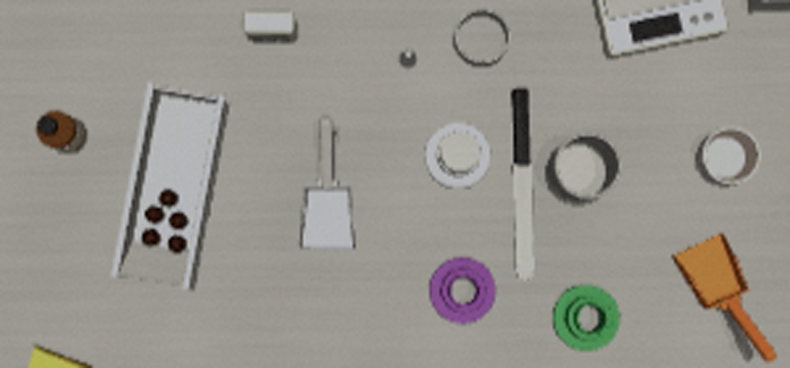

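View pics/htop.png

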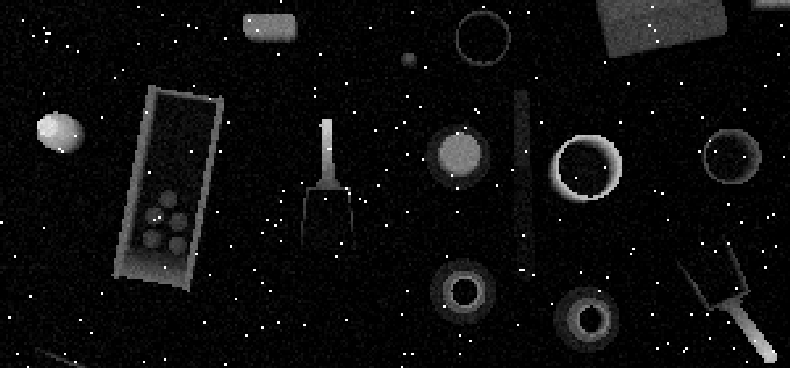

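View pics/scene0z.png

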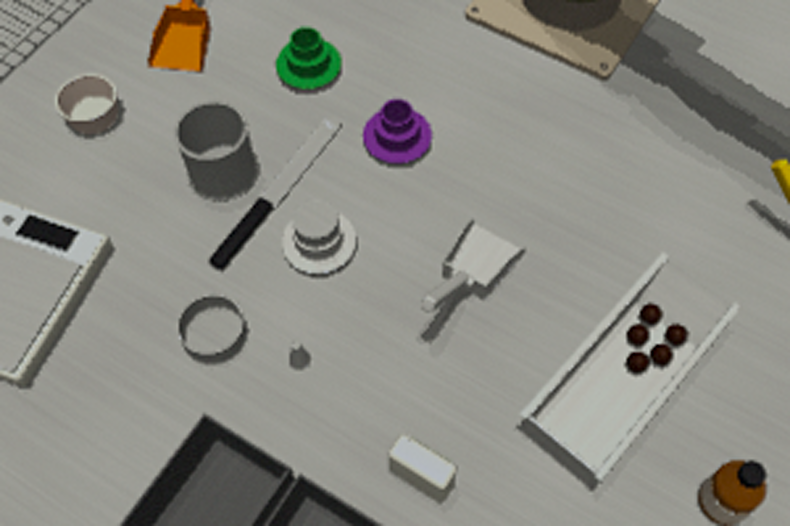

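```bash
cat > meas.py <<'E'
from h import *
import sys
def reg(X,m,u0,u1,v0,v1):
    k=np.zeros(m.shape,bool); k[v0:v1,u0:u1]=1; k&=m
    n,l,s,_=cv2.connectedComponentsWithStats(k.astype(np.uint8),connectivity=8)
    i=1+np.argmax(s[1:,4]); return X[l==i]
def rect(P):
    (c,wh,a)=cv2.minAreaRect((P[:,:2]*1000).astype(np.float32)); return c,wh,a
if __name__=='__main__':
    p,d,c=load(sys.argv[1]); d=cv2.medianBlur(d,3) if False else d; X=cloud(d,c); Z=X[...,2]
    T=reg(X,(Z>.085)&(Z<.105),305,355,150,200); print('tin',cv2.minEnclosingCircle((T[:,:2]*1000).astype(np.float32)),cv2.fitEllipse((T[:,:2]*1000).astype(np.float32)),np.median(T[:,2]))
    T=reg(X,(Z>.052)&(Z<.075),265,305,150,190); print('cap',cv2.minEnclosingCircle((T[:,:2]*1000).astype(np.float32)),T.mean(0),np.median(T[:,2]))
    T=reg(X,(Z>.006)&(Z<.03),265,305,150,190); print('flange',cv2.minEnclosingCircle((T[:,:2]*1000).astype(np.float32)),T.mean(0))
    T=reg(X,(Z>.040)&(Z<.06),145,200,135,225); print('bin',rect(T))
    T=reg(X,(Z>.045)&(Z<.11),220,250,145,185); print('handle',rect(T),T.mean(0),cv2.fitLine((T[:,:2]*1000).astype(np.float32),cv2.DIST_L2,0,.01,.01).ravel())
    T=reg(X,(Z>.006)&(Z<.11),215,250,145,210); print('scoop',rect(T))
    hsv=cv2.cvtColor(p,cv2.COLOR_RGB2HSV); dark=(p.max(2)<70)&(Z>.005)&(Z<.06); 
    n,l,s,ce=cv2.connectedComponentsWithStats(dark[135:225,145:200].astype(np.uint8))
    for i in range(1,n):
        if s[i,4]>5: print('ball',s[i,4],ray(c,ce[i][0]+145,ce[i][1]+135,.018))
E
python3 meas.py top0; python3 meas.py top0 >/dev/null; python3 - <<'E'
from h import *
# balls via height map
p,d,c=load('top0');X=cloud(d,c)
np.set_printoptions(linewidth=250)
print((X[140:220:1,150:198,2]*1000).round().astype(int)[::4,::2])
E
```

```text
tin ((513.8486328125, -240.02891540527344), 44.90052795410156) ((514.0519409179688, -239.89161682128906), (83.30592346191406, 84.01608276367188), 139.99227905273438) 0.09312946925091893
cap ((538.785400390625, -73.43355560302734), 26.990755081176758) [ 0.53781841 -0.07263068  0.06371818] 0.06375971954103775
flange ((540.4246215820312, -70.65599060058594), 53.077171325683594) [ 0.53664133 -0.07203921  0.01365181]
bin ((499.6376037597656, 322.86749267578125), (107.68032836914062, 267.6933898925781), 79.2038345336914)
handle ((544.8138427734375, 106.31631469726562), (73.4955825805664, 14.631769180297852), 0.2724159061908722) [0.54459312 0.10623942 0.07676261] [ 9.9923456e-01 -3.9118819e-02  5.4459314e+02  1.0623942e+02]
scoop ((497.7936096191406, 110.46366882324219), (48.80387496948242, 167.01010131835938), 73.99185943603516)
ball 24 [0.52327941 0.36748054 0.018     ]
ball 32 [0.48564051 0.3285152  0.018     ]
ball 30 [0.46370644 0.34812615 0.018     ]
ball 12 [0.44959195 0.38142072 0.018     ]
ball 33 [0.45437997 0.31424835 0.018     ]
ball 33 [0.43192151 0.3519832  0.018     ]
ball 33
[... 1796 characters left out ...]
 11    0    4   -3    7    4   26   34    6    7   52    4   -4   -5   -1    6    8]
 [  -6   -5    7   53   37    6   15   20   37   32   22    7    6   30   31    5    1   51    2   -3   -3    1   -2   -1]
 [   1    6   44   49   33   21   12   15    4    9    5   12   26   33   27   13   46   49    5   -6    3   -5   -2   -2]
 [   6    2   48   44   34   33   25   22   22   23   16   22   20   15   21    8   53   11   -1    1   -4    5    1    1]
 [  -1    0   54   47   41   41   43   38   37   38   38   38   36   33   30   30   43   -6    5    0   -5   -5    1    4]
 [   8    1    3    2   -9   -2    1   48   53   53   43   48   51   45   40   56   12    0   -3    6   -2    8    6    0]]
```

```bash
cat >> h.py <<'E'
from scipy.spatial.transform import Rotation as Ro
def to(x,y,z,yaw=None):
    "shift in tool axes to reach TCP world pos; yaw= desired world angle (deg) of tool -x axis"
    s=read_state(); R=Ro.from_quat(s['eef_rot']).as_matrix(); sh=R.T@(np.array([x,y,z])-s['ee_pos'])
    cur=np.degrees(np.arctan2(-R[1,0],-R[0,0]))
    print('t',round(float(s['time']),2),'at',s['ee_pos'].round(4),'yaw(-x)',cur.round(2),'tilt',R[:,2].round(4),'F',s['ft_force'].round(1),'w',round(float(s['width']),4))
    print('shift',sh.round(4),'roll', None if yaw is None else round(float(np.radians(-(yaw-cur))),4))
    return sh
E
python3 - <<'E'
from h import *
p,d,c=load('wrist0'); R=c['R'];t=c['t'];o=-R.T@t; s=read_state(); Rt=Ro.from_quat(s['eef_rot']).as_matrix()
print('cam off tool',Rt.T@(o-s['ee_pos']),'view',Rt.T@R[2], 'x',Rt.T@R[0])
to(.5,.11,.25,-2.2)
E
```

```text
cam off tool [ 0.08434281 -0.00060001 -0.16228278] view [-3.04714946e-01 -9.72749045e-05  9.52443590e-01] x [3.59437850e-04 9.99999912e-01 2.17126750e-04]
t 0.15 at [0.1411 0.6086 0.222 ] yaw(-x) -13.05 tilt [-2.0e-04 -1.1e-03 -1.0e+00] F [0.5 0.3 0. ] w 0.0873
shift [-0.4622 -0.4047 -0.0276] roll -0.1894
```

Request:
move_arm(
  series=[
    [-0.452, -0.407, -0.028, -0.19],
    [-0.452, -0.407, -0.028, -0.19],
    [-0.452, -0.407, -0.028, -0.19],
    [-0.452, -0.407, -0.028, -0.19],
    [-0.452, -0.407, -0.028, -0.19],
    [-0.452, -0.407, -0.028, -0.19],
    [-0.452, -0.407, -0.028, -0.19],
    [-0.452, -0.407, -0.028, -0.19],
    [-0.452, -0.407, -0.028, -0.19],
    [-0.452, -0.407, -0.028, -0.19],
    [-0.452, -0.407, -0.028, -0.19],
    [-0.452, -0.407, -0.028, -0.19],
    [-0.452, -0.407, -0.028, -0.19],
    [-0.452, -0.407, -0.028, -0.19],
    [-0.452, -0.407, -0.028, -0.19],
  ],
  claw=1,
)

```text
time: 1.65
ee_pos: [0.4889, 0.1116, 0.2502]
eef_rot: [0.018, 1.0, 0.0, -0.0]
ft_force: [-0.1, 0.3, 0.0]
width: 0.0873
```

```bash
python3 - <<'E'
from h import *
to(.49,.11,.25,-2.2)
p,d,c=snap('wrist','w1')
for g in [(.5,.11,0),(.55,.11,.08)]: print(proj(c,g))
E
```

```text
t 1.65 at [0.4889 0.1116 0.2502] yaw(-x) -2.09 tilt [-9.e-04  3.e-04 -1.e+00] F [-0.1  0.3  0. ] w 0.0873
shift [-0.0012 -0.0015  0.0002] roll 0.0019
[254.08935791 163.08876349]
[255.49760492 217.52253915]
```

View pics/w1.png

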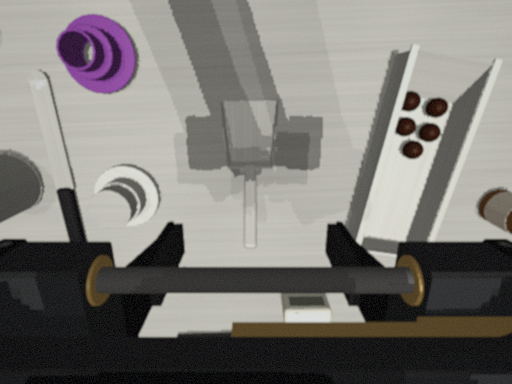

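```bash
python3 - <<'E'
from h import *
p,d,c=load('w1')
def z(u0,u1,v0,v1,k,fn): cv2.imwrite('pics/'+fn,cv2.cvtColor(cv2.resize(p[v0:v1,u0:u1],None,fx=k,fy=k,interpolation=cv2.INTER_CUBIC),cv2.COLOR_RGB2BGR))
z(190,310,85,260,3.4,'w1a.png'); z(350,510,30,260,2.6,'w1b.png')
X=cloud(d,c);Z=X[...,2]
from meas import reg,rect
T=reg(X,(Z>.05)&(Z<.11),230,275,160,252); print(rect(T),cv2.fitLine((T[:,:2]*1000).astype(np.float32),cv2.DIST_HUBER,0,.01,.01).ravel(),T[:,0].max(),len(T))
# height profile along handle
for x in np.arange(.50,.60,.01):
    k=T[abs(T[:,0]-x)<.005]
    if len(k): print(x.round(3),len(k),np.median(k[:,2]).round(4),np.median(k[:,1]).round(4),k[:,1].min().round(4),k[:,1].max().round(4))
E
```

```text
((548.0511474609375, 103.42565155029297), (15.39517593383789, 72.6973876953125), 88.80897521972656) [ 9.99637783e-01 -2.69135088e-02  5.47051941e+02  1.03296875e+02] 0.5845055498828116 847
0.51 23 0.0509 0.1043 0.0978 0.1095
0.52 110 0.0559 0.1029 0.0963 0.1107
0.53 127 0.064 0.1038 0.096 0.1116
0.54 128 0.0724 0.1036 0.0959 0.1112
0.55 135 0.081 0.1033 0.0957 0.1108
0.56 136 0.0892 0.103 0.0955 0.1104
0.57 139 0.0976 0.1027 0.0953 0.11
0.58 49 0.101 0.1024 0.0952 0.1096
```

View pics/w1a.png

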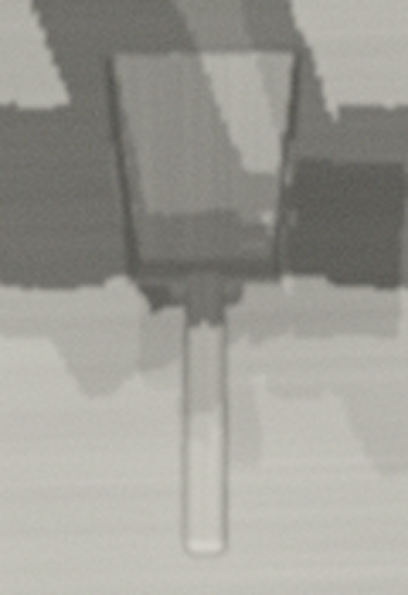

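View pics/w1b.png

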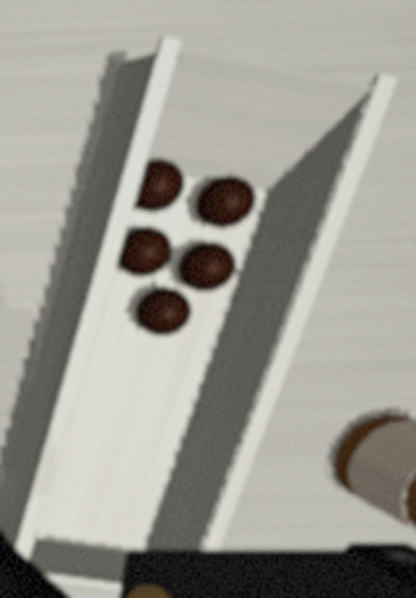

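```bash
python3 - <<'E'
from h import *
p,d,c=load('w1')
for u,v,z in [(250,100.3,.002),(222.9,100.3,.009),(277.3,100.3,.009)]: print(ray(c,u,v,z))
to(.5595,.103,.059,-1.6)
X=cloud(d,c);Z=X[...,2]
from meas import reg,rect
T=reg(X,(Z>.043)&(Z<.06),350,510,30,240); print('binrim',rect(T))
# rims left and right lines, top points
A=X[30:240,350:512].reshape(-1,3)
ang=np.radians(-10.8); ax=np.array([np.cos(ang),np.sin(ang)]); ay=np.array([-ax[1],ax[0]])
K=A[(A[:,2]>.045)&(A[:,2]<.057)]; q=np.c_[K[:,:2]@ax,K[:,:2]@ay]
h,e=np.histogram(q[:,1],bins=np.arange(.3,.55,.004)); print([(round(a,3),b) for a,b in zip(e,h) if b>5])
for s_,lo,hi in [('L',.36,.4),('R',.4,.5)]: pass
# floor & slope profile
P=A[(A[:,2]>-.01)&(A[:,2]<.06)]; q=np.c_[P[:,:2]@ax,P[:,:2]@ay,P[:,2]]
mid=np.median(q[(P[:,2]>.045),1]); 
np.save('q.npy',q)
for s_ in np.arange(.28,.42,.006):
    k=q[(abs(q[:,0]-s_)<.003)&(abs(q[:,1]-.40)<.03)]
    if len(k): print(s_.round(3),len(k),np.percentile(k[:,2],[20,50]).round(4))
hsv=cv2.cvtColor(p,cv2.COLOR_RGB2HSV); dark=(p.max(2)<110)&(p[...,0]>p[...,2]*1.4)
n,l,s,ce=cv2.connectedComponentsWithStats(dark.astype(np.uint8))
for i in range(1,n):
    if 100<s[i,4]<700: print(s[i,4],ce[i],ray(c,*ce[i],.018))
E
```

```text
[0.41323599 0.10769711 0.002     ]
[0.41179692 0.07209846 0.009     ]
[0.41439018 0.14377729 0.009     ]
t 1.7 at [0.4887 0.112  0.2502] yaw(-x) -2.03 tilt [-8.e-04  3.e-04 -1.e+00] F [ 0.9 -0.  -0.1] w 0.0874
shift [-0.0712 -0.0065  0.1912] roll -0.0075
binrim ((489.29541015625, 321.4767150878906), (108.07006072998047, 245.9136962890625), 79.25941467285156)
[(np.float64(0.352), np.int64(503)), (np.float64(0.356), np.int64(624)), (np.float64(0.36), np.int64(381)), (np.float64(0.364), np.int64(23)), (np.float64(0.368), np.int64(29)), (np.float64(0.372), np.int64(32)), (np.float64(0.376), np.int64(31)), (np.float64(0.38), np.int64(31)), (np.float64(0.384), np.int64(28)), (np.float64(0.388), np.int64(28)), (np.float64(0.392), np.int64(30)), (np.float64(0.396), np.int64(29)), (np.float64(0.4), np.int64(33)), (np.float64(0.404), np.int64(26)), (np.float64(0.408), np.int64(30)), (np.float64(0.412), np.int64(29)), (np.float64(0.416), np.int64(27)), (np.float64(0.42), np.int64(26)), (np.float64(0.424), np.int64(28)), (np.float64(0.428), np.int64(29)), (np.float64(0.432), np.int64(28)), (np.f
[... 701 characters left out ...]

0.37 178 [0.0048 0.0058]
0.376 168 [0.0051 0.0061]
0.382 200 [0.0178 0.026 ]
0.388 207 [0.0226 0.0285]
0.394 196 [0.0194 0.0273]
0.4 159 [0.0052 0.0069]
0.406 162 [0.0051 0.0063]
0.412 155 [0.0056 0.024 ]
0.418 147 [0.0055 0.0239]
202 [411.11386139 101.03960396] [0.42133014 0.31565287 0.018     ]
268 [436.31343284 107.15298507] [0.43017155 0.34930995 0.018     ]
229 [405.51091703 126.41484716] [0.45347297 0.31229438 0.018     ]
242 [429.08677686 132.10330579] [0.46210473 0.3445633  0.018     ]
229 [412.24017467 149.37991266] [0.48460933 0.3250876  0.018     ]
168 [486.82738095 200.75      ] [0.56306367 0.44128655 0.018     ]
691 [411.93053546 279.71780029] [0.69186254 0.35076924 0.018     ]
```

Request:
move_arm(
  series=[
    [-0.036, -0.004, 0.03, -0.0075],
    [-0.071, -0.0065, 0.06, -0.0075],
    [-0.071, -0.0065, 0.09, -0.0075],
    [-0.071, -0.0065, 0.13, -0.0075],
    [-0.071, -0.0065, 0.165, -0.0075],
    [-0.071, -0.0065, 0.191, -0.0075],
    [-0.071, -0.0065, 0.191, -0.0075],
    [-0.071, -0.0065, 0.191, -0.0075],
  ],
)

```text
time: 2.5
ee_pos: [0.56, 0.1024, 0.0601]
eef_rot: [0.014, 1.0, 0.0, -0.0]
ft_force: [0.9, 1.2, 1.2]
width: 0.0871
```

Request:
move_arm(
  series=[
    [0, 0, 0, 0],
    [0, 0, 0, 0],
    [0, 0, 0, 0],
    [0, 0, 0, 0],
    [0, 0, 0, 0],
    [0, 0, 0, 0],
    [0, 0, 0, 0],
    [0, 0, 0, 0],
  ],
  claw=-1,
  newtons=55,
)

```text
time: 3.3
ee_pos: [0.5602, 0.1011, 0.0595]
eef_rot: [0.015, 1.0, 0.0, -0.0]
ft_force: [1.2, 0.6, 0.3]
width: 0.0311
```

Request:
move_arm(
  series=[
    [0, 0, 0, 0],
    [0, 0, 0, 0],
    [0, 0, 0, 0],
    [0, 0, 0, 0],
    [0, 0, 0, 0],
  ],
)

```text
time: 3.8
ee_pos: [0.5602, 0.1011, 0.0595]
eef_rot: [0.015, 1.0, 0.0, -0.0]
ft_force: [-0.8, 0.2, 0.6]
width: 0.0157
```

Request:
move_arm(
  series=[
    [0, 0, -0.015, 0],
    [0, 0, -0.05, 0],
    [0, 0, -0.09, 0],
    [0, 0, -0.12, 0],
    [0, 0, -0.13, 0],
    [0, 0, -0.13, 0],
  ],
)

```text
time: 4.4
ee_pos: [0.561, 0.1013, 0.1912]
eef_rot: [0.015, 1.0, 0.001, 0.001]
ft_force: [1.0, -0.9, -2.0]
width: 0.0156
```

```bash
python3 - <<'E'
from h import *
p,d,c=snap('wrist','w2'); p,d,c=snap('scene','s2')
a=np.radians(-10.77); ax=np.array([np.cos(a),np.sin(a)]); ay=np.array([-ax[1],ax[0]])
f=lambda s,w: ax*s+ay*w
print(f(.577,.406),f(.6,.406),f(.495,.406))
g=f(.577,.406); to(g[0],g[1],.18,-10.77)
E
```

```text
[0.64270426 0.29102616] [0.66529912 0.28672822] [0.56214868 0.30634926]
t 4.5 at [0.5596 0.1011 0.1884] yaw(-x) -1.73 tilt [-1.5e-03 -3.0e-04 -1.0e+00] F [-0.5 -0.  -1.9] w 0.0157
shift [-0.0774  0.1923  0.0082] roll 0.1579
```

View pics/w2.png

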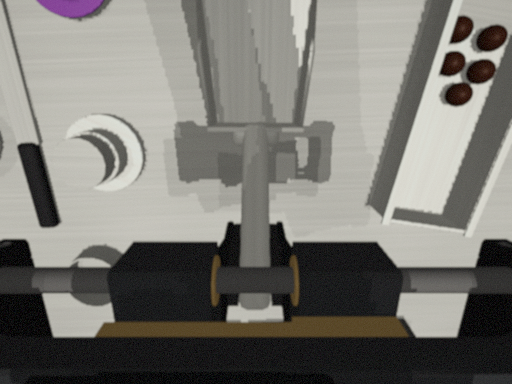

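View pics/s2.png

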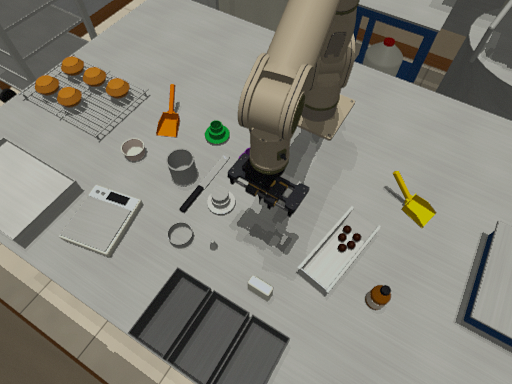

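```bash
cat > bowl.py <<'E'
from h import *
import sys
def bowl(fn,u0=215,u1=300,v0=5,v1=100):
    p,d,c=load(fn); X=cloud(d,c)[v0:v1,u0:u1].reshape(-1,3)
    for x in range(8):
        v=v0+(v1-v0)*x//8; k=cloud(d,c)[v,235:285]; print(v,np.median(k,axis=0).round(4), k[:,2].min().round(3),k[:,2].max().round(3))
bowl(sys.argv[1])
E
python3 bowl.py w2
```

```text
5 [0.4218 0.1082 0.1333] 0.132 0.135
16 [0.4282 0.1081 0.1337] 0.132 0.135
28 [0.4352 0.1079 0.1333] 0.132 0.135
40 [0.4426 0.1077 0.1335] 0.131 0.135
52 [0.45   0.1075 0.1335] 0.131 0.136
64 [0.4576 0.1066 0.1337] 0.132 0.353
76 [0.4654 0.1071 0.1335] 0.132 0.135
88 [0.4734 0.1069 0.1335] 0.132 0.353
```

```bash
python3 - <<'E'
from h import *
to(.6653,.2867,.185,-10.77)
E
```

```text
t 4.5 at [0.5596 0.1011 0.1884] yaw(-x) -1.73 tilt [-1.5e-03 -3.0e-04 -1.0e+00] F [-0.5 -0.  -1.9] w 0.0157
shift [-0.1001  0.1887  0.0032] roll 0.1579
```

Request:
move_arm(
  series=[
    [-0.02, 0.038, 0.003, 0.05],
    [-0.04, 0.076, 0.003, 0.1],
    [-0.06, 0.114, 0.003, 0.158],
    [-0.08, 0.15, 0.003, 0.158],
    [-0.1, 0.1887, 0.003, 0.158],
    [-0.1, 0.1887, 0.003, 0.158],
    [-0.1, 0.1887, 0.003, 0.158],
    [-0.1, 0.1887, 0.003, 0.158],
  ],
)

```text
time: 5.3
ee_pos: [0.6656, 0.2851, 0.1852]
eef_rot: [0.095, 0.995, -0.001, -0.001]
ft_force: [0.1, -0.1, -0.7]
width: 0.0157
```

```bash
python3 - <<'E'
from h import *
to(.6653,.2867,.093,-10.77)
p,d,c=snap('wrist','w3')
X=cloud(d,c); 
E
```

```text
t 5.3 at [0.6656 0.2851 0.1852] yaw(-x) -10.88 tilt [-0.0016 -0.0017 -1.    ] F [ 0.1 -0.1 -0.7] w 0.0157
shift [0.0005 0.0017 0.0922] roll -0.0019
```

View pics/w3.png

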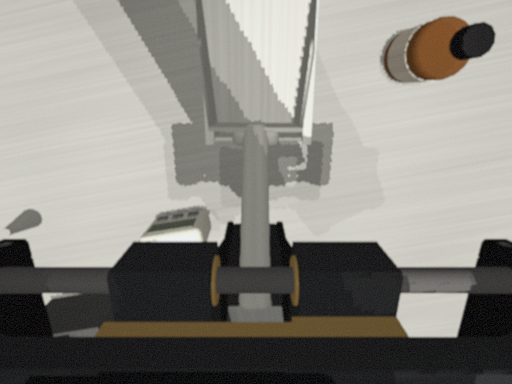

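```bash
python3 - <<'E'
from h import *
p,d,c=load('w3'); X=cloud(d,c); Z=X[...,2]
K=X[(Z>.043)&(Z<.058)]
a=np.radians(-10.77); ax=np.array([np.cos(a),np.sin(a)]); ay=np.array([-ax[1],ax[0]])
s=K[:,:2]@ax;w=K[:,:2]@ay
h,e=np.histogram(w,bins=np.arange(.34,.48,.004)); print([(round(float(a),3),int(b)) for a,b in zip(e,h) if b])
h,e=np.histogram(s,bins=np.arange(.4,.6,.004)); print([(round(float(a),3),int(b)) for a,b in zip(e,h) if b])
B=X[(Z>.12)&(Z<.2)]; 
for lo,hi in [(.46,.47),(.48,.49),(.5,.51),(.52,.53)]:
    k=B[(B[:,:2]@ax>lo)&(B[:,:2]@ax<hi)]; print(lo,(k[:,:2]@ay).min(),(k[:,:2]@ay).max(),np.median(k[:,2]))
st=read_state(); print('tcp s,w',st['ee_pos'][:2]@ax,st['ee_pos'][:2]@ay)
E
```

```text
[(0.34, 29), (0.344, 58), (0.352, 90), (0.356, 63), (0.36, 43), (0.364, 20), (0.368, 19), (0.372, 20), (0.376, 20), (0.38, 1), (0.424, 1), (0.428, 20), (0.432, 20), (0.436, 20), (0.44, 20), (0.444, 19), (0.448, 37), (0.452, 182), (0.456, 404), (0.46, 6)]
[(0.436, 6), (0.44, 9), (0.444, 5), (0.448, 10), (0.452, 17), (0.456, 28), (0.46, 41), (0.464, 42), (0.468, 44), (0.472, 43), (0.476, 42), (0.48, 48), (0.484, 49), (0.488, 49), (0.492, 59), (0.496, 63), (0.5, 63), (0.504, 51), (0.508, 20), (0.512, 21), (0.516, 30), (0.52, 25), (0.524, 29), (0.528, 43), (0.532, 37), (0.536, 41), (0.54, 40), (0.544, 47), (0.548, 44), (0.552, 73), (0.556, 154), (0.56, 191), (0.564, 33)]
0.46 0.36758854753754183 0.4424047071296582 0.12779050112539125
0.48 0.3689148728352221 0.44004772487082067 0.12783920488285305
0.5 0.3708313804784181 0.438378047319817 0.12796818166647542
0.52 0.3725038454161498 0.4360000818264539 0.12803875553632665
tcp s,w 0.6007591491431342 0.4043902849971112
```

Request:
move_arm(
  series=[
    [0, 0.0015, 0.03, 0],
    [0, 0.0015, 0.065, 0],
    [0, 0.0015, 0.09, 0],
    [0.008, 0.0015, 0.1, 0],
    [0.016, 0.0015, 0.11, 0],
    [0.024, 0.0015, 0.117, 0],
    [0.026, 0.0015, 0.119, 0],
    [0.026, 0.0015, 0.119, 0],
  ],
)

```text
time: 6.15
ee_pos: [0.6405, 0.293, 0.068]
eef_rot: [0.094, 0.996, 0.0, 0.0]
ft_force: [0.4, 0.0, -1.0]
width: 0.0157
```

```bash
python3 - <<'E'
from h import *
to(.6653,.2867,.093,-10.77)
p,d,c=snap('wrist','w4')
p,d,c=snap('scene','s4')
cv2.imwrite('pics/s4z.png',cv2.cvtColor(cv2.resize(p[190:310,260:410],None,fx=4,fy=4,interpolation=cv2.INTER_CUBIC),cv2.COLOR_RGB2BGR))
E
python3 bowl.py w4
```

```text
t 6.15 at [0.6405 0.293  0.068 ] yaw(-x) -10.79 tilt [ 2.e-04  4.e-04 -1.e+00] F [ 0.4  0.  -1. ] w 0.0157
shift [-0.0256 -0.0015 -0.025 ] roll -0.0004
5 [0.5039 0.3217 0.0103] 0.009 0.011
16 [0.5103 0.3205 0.0103] 0.008 0.012
28 [0.5173 0.3192 0.0104] 0.009 0.012
40 [0.5245 0.3179 0.0104] 0.009 0.012
52 [0.5317 0.3165 0.0102] 0.009 0.012
64 [0.5393 0.3152 0.0107] 0.009 0.012
76 [0.547  0.313  0.0105] 0.009 0.23
88 [0.5548 0.3123 0.0102] 0.009 0.012
```

View pics/w4.png

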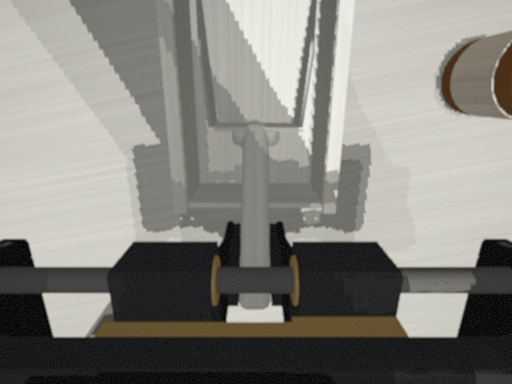

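View pics/s4z.png

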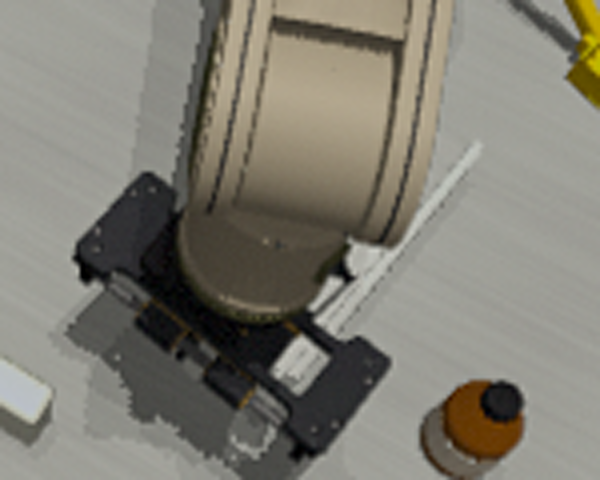

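Request:
move_arm(
  series=[
    [0, 0, 0.0015, 0],
    [0, 0, 0.003, 0],
    [0, 0, 0.003, 0],
  ],
)

```text
time: 6.55
ee_pos: [0.641, 0.293, 0.0647]
eef_rot: [0.094, 0.996, 0.0, 0.0]
ft_force: [0.6, 0.2, -0.2]
width: 0.0153
```

Request:
move_arm(
  series=[
    [0.012, 0, 0, 0],
    [0.026, 0, 0, 0],
    [0.04, 0, 0, 0],
    [0.052, 0, 0, 0],
    [0.062, 0, 0, 0],
    [0.07, 0, 0, 0],
    [0.072, 0, 0, 0],
  ],
)

```text
time: 7.25
ee_pos: [0.5692, 0.307, 0.0647]
eef_rot: [0.094, 0.996, 0.0, -0.0]
ft_force: [1.7, -0.5, -0.6]
width: 0.0157
```

```bash
python3 - <<'E'
from h import *
to(.6653,.2867,.093,-10.77)
p,d,c=snap('wrist','w5')
p,d,c=snap('top','t5')
cv2.imwrite('pics/t5z.png',cv2.cvtColor(cv2.resize(p[110:260,110:310],None,fx=4,fy=4,interpolation=cv2.INTER_CUBIC),cv2.COLOR_RGB2BGR))
E
python3 bowl.py w5
```

```text
t 7.25 at [0.5692 0.307  0.0647] yaw(-x) -10.75 tilt [-1.e-04  4.e-04 -1.e+00] F [ 1.7 -0.5 -0.6] w 0.0157
shift [-0.0982 -0.002  -0.0284] roll 0.0003
5 [0.4336 0.3349 0.0081] 0.006 0.032
16 [0.4397 0.3345 0.0079] 0.006 0.032
28 [0.4471 0.3331 0.0081] 0.006 0.03
40 [0.4562 0.3307 0.0289] 0.006 0.227
52 [0.4634 0.3295 0.0309] 0.007 0.034
64 [0.4699 0.3283 0.0265] 0.006 0.032
76 [0.4757 0.3277 0.0072] 0.006 0.009
88 [0.4838 0.3262 0.0074] 0.006 0.227
```

View pics/w5.png

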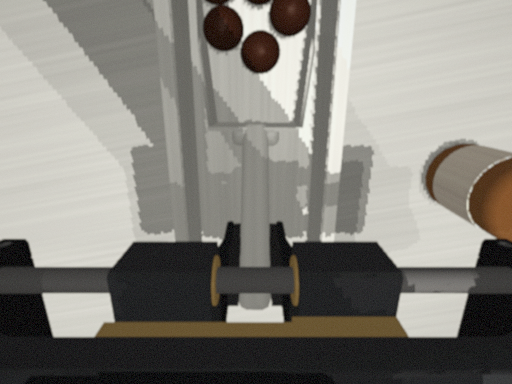

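View pics/t5z.png

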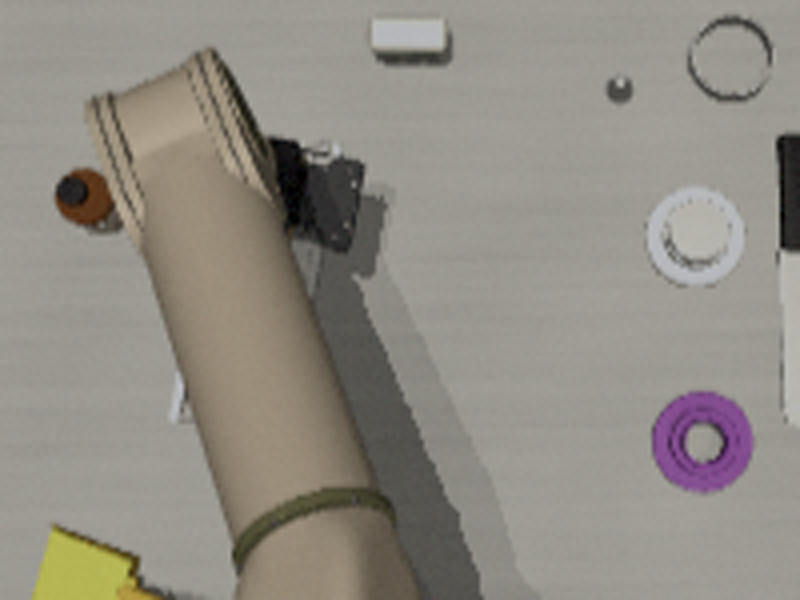

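Request:
move_arm(
  series=[
    [0.004, 0, 0, 0],
    [0.007, 0, 0, 0],
    [0.008, 0, -0.0005, 0],
    [0.008, 0, -0.0005, 0],
  ],
)

```text
time: 7.75
ee_pos: [0.5623, 0.308, 0.0652]
eef_rot: [0.094, 0.996, 0.0, 0.0]
ft_force: [2.5, -0.3, -1.2]
width: 0.0151
```

Request:
move_arm(
  series=[
    [0.002, 0, 0, 0],
    [0.0035, 0, -0.001, 0],
    [0.0035, 0, -0.001, 0],
  ],
)

```text
time: 8.05
ee_pos: [0.5604, 0.3085, 0.0671]
eef_rot: [0.094, 0.996, 0.001, 0.002]
ft_force: [5.9, -1.2, 2.0]
width: 0.0156
```

```bash
python3 - <<'E'
from h import *
to(.6653,.2867,.093,-10.77)
p,d,c=snap('wrist','w6')
E
python3 bowl.py w6
```

```text
t 8.05 at [0.5604 0.3085 0.0671] yaw(-x) -10.83 tilt [ 3.5e-03  8.0e-04 -1.0e+00] F [ 5.9 -1.2  2. ] w 0.0156
shift [-0.1072 -0.0016 -0.0256] roll -0.0011
5 [0.4294 0.3359 0.0296] 0.008 0.032
16 [0.4331 0.335  0.022 ] 0.008 0.229
28 [0.4385 0.3342 0.0102] 0.007 0.229
40 [0.4471 0.3326 0.0283] 0.008 0.034
52 [0.4547 0.3311 0.0321] 0.009 0.036
64 [0.4614 0.3299 0.0313] 0.007 0.035
76 [0.4681 0.3288 0.0098] 0.008 0.229
88 [0.4749 0.3279 0.0093] 0.008 0.011
```

View pics/w6.png

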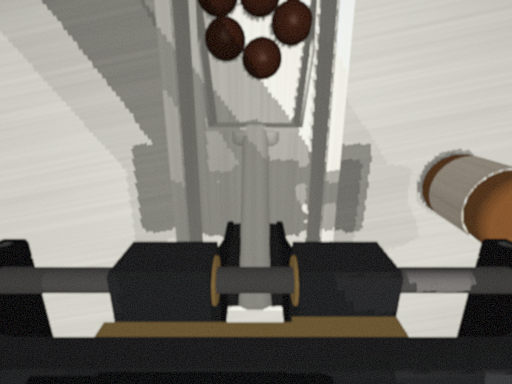

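Request:
move_arm(
  series=[
    [0.006, 0, -0.006, 0],
    [0.013, 0, -0.0125, 0],
    [0.02, 0, -0.019, 0],
    [0.027, 0, -0.026, 0],
    [0.029, 0, -0.028, 0],
    [0.029, 0, -0.028, 0],
  ],
)

```text
time: 8.7
ee_pos: [0.5356, 0.3133, 0.0975]
eef_rot: [0.095, 0.995, 0.002, 0.005]
ft_force: [15.9, -3.3, 7.2]
width: 0.0153
```

```bash
python3 - <<'E'
from h import *
to(.6653,.2867,.093,-10.77)
p,d,c=snap('wrist','w7')
E
python3 bowl.py w7
```

```text
t 8.7 at [0.5356 0.3133 0.0975] yaw(-x) -10.92 tilt [ 0.011   0.0023 -0.9999] F [15.9 -3.3  7.2] w 0.0153
shift [-0.1323 -0.0015  0.0058] roll -0.0026
5 [0.399  0.341  0.0282] 0.026 0.259
16 [0.4061 0.3408 0.0414] 0.021 0.046
28 [0.4131 0.3395 0.0421] 0.018 0.046
40 [0.4205 0.3385 0.0395] 0.02 0.049
52 [0.4259 0.3378 0.0232] 0.021 0.048
64 [0.4358 0.3355 0.0445] 0.023 0.048
76 [0.4432 0.3334 0.0479] 0.023 0.259
88 [0.4506 0.3326 0.0446] 0.025 0.05
```

View pics/w7.png

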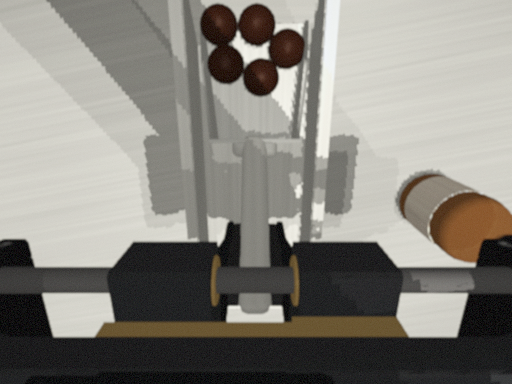

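Request:
move_arm(
  series=[
    [-0.003, 0, 0, 0],
    [0.001, 0, -0.005, 0],
    [0.005, 0, -0.009, 0],
    [0.009, 0, -0.0125, 0],
    [0.009, 0, -0.0125, 0],
    [0.003, 0, -0.001, 0],
    [-0.005, 0, 0.011, 0],
    [-0.012, 0, 0.021, 0],
    [-0.015, 0, 0.027, 0],
    [-0.015, 0, 0.027, 0],
  ],
)

```text
time: 9.75
ee_pos: [0.5482, 0.3106, 0.0682]
eef_rot: [0.095, 0.995, 0.001, 0.003]
ft_force: [9.7, -0.6, 6.7]
width: 0.0153
```

```bash
cat > tilt.py <<'E'
from h import *
import sys
# robust plane fit of the bowl floor (RANSAC-free: lower envelope by row)
def tilt(fn):
    p,d,c=load(fn); s=read_state(); Rt=Ro.from_quat(s['eef_rot']).as_matrix()
    X=cloud(d,c)[0:135,212:300]; P=((X-s['ee_pos'])@Rt).reshape(-1,3)  # tool frame
    br=p[0:135,212:300].max(2).ravel()
    P=P[(br>120)&(P[:,2]>.02)&(P[:,2]<.16)]
    rng=np.random.default_rng(0); best=0
    for _ in range(300):
        q=P[rng.choice(len(P),3,False)]; n=np.cross(q[1]-q[0],q[2]-q[0]); 
        if np.linalg.norm(n)<1e-9: continue
        n/=np.linalg.norm(n); 
        if abs(n[2])<.7: continue
        k=abs((P-q[0])@n)<.0015
        if k.sum()>best: best=k.sum(); bk=k
    Q=P[bk]; a,b,cc=np.linalg.lstsq(np.c_[Q[:,0],Q[:,1],np.ones(len(Q))],Q[:,2],rcond=None)[0]
    print('inliers',best,'pitch nose-down deg',np.degrees(np.arctan(a)).round(1),'roll',np.degrees(np.arctan(b)).round(1),'x range',Q[:,0].min().round(3),Q[:,0].max().round(3))
    print('floor depth below TCP at x=.05,.08,.12,.146:',[(a*x+cc).round(4) for x in (.05,.08,.12,.146)])
if __name__=='__main__': tilt(sys.argv[1])
E
python3 - <<'E'
from h import *
to(.6653,.2867,.093,-10.77)
p,d,c=snap('wrist','w8')
E
python3 tilt.py w8;python3 tilt.py w7
```

```text
t 9.75 at [0.5482 0.3106 0.0682] yaw(-x) -10.91 tilt [ 0.0054  0.0011 -1.    ] F [ 9.7 -0.6  6.7] w 0.0153
shift [-0.1196 -0.0013 -0.0242] roll -0.0025
inliers 5494 pitch nose-down deg -3.6 roll -0.0 x range 0.062 0.14
floor depth below TCP at x=.05,.08,.12,.146: [np.float64(0.0543), np.float64(0.0524), np.float64(0.0499), np.float64(0.0483)]
inliers 4682 pitch nose-down deg 8.2 roll -0.3 x range 0.066 0.149
floor depth below TCP at x=.05,.08,.12,.146: [np.float64(0.0348), np.float64(0.0391), np.float64(0.0449), np.float64(0.0486)]
```

View pics/w8.png

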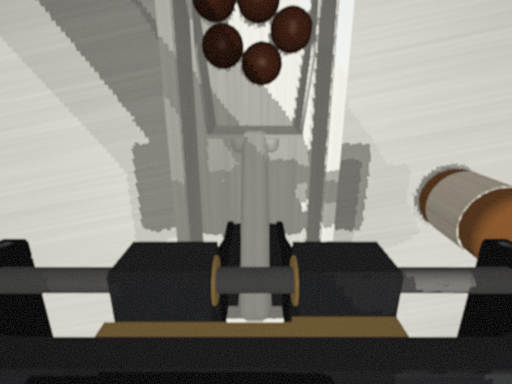

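Request:
move_arm(
  series=[
    [-0.003, 0, -0.002, 0],
    [0.001, 0, -0.007, 0],
    [0.006, 0, -0.012, 0],
    [0.006, 0, -0.012, 0],
    [0.001, 0, -0.002, 0],
    [-0.004, 0, 0.005, 0],
    [-0.007, 0, 0.009, 0],
    [-0.007, 0, 0.009, 0],
  ],
)

```text
time: 10.6
ee_pos: [0.5522, 0.3093, 0.0571]
eef_rot: [0.095, 0.996, -0.0, -0.0]
ft_force: [3.1, 0.1, 2.3]
width: 0.0154
```

```bash
python3 - <<'E'
from h import *
to(.6653,.2867,.093,-10.77)
p,d,c=snap('wrist','w9')
E
python3 tilt.py w9
```

```text
t 10.6 at [0.5522 0.3093 0.0571] yaw(-x) -10.85 tilt [-4.e-04 -9.e-04 -1.e+00] F [3.1 0.1 2.3] w 0.0154
shift [-0.1153 -0.0009 -0.0359] roll -0.0013
inliers 5431 pitch nose-down deg -8.0 roll 0.1 x range 0.067 0.137
floor depth below TCP at x=.05,.08,.12,.146: [np.float64(0.051), np.float64(0.0468), np.float64(0.0412), np.float64(0.0376)]
```

View pics/w9.png

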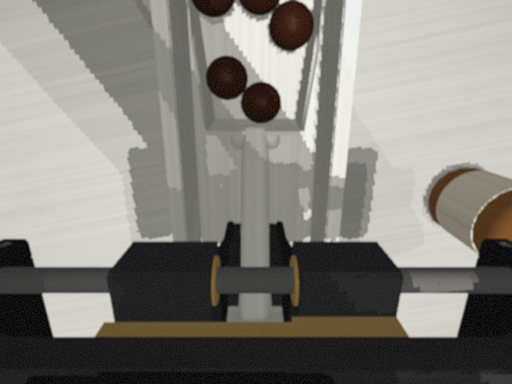

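Request:
move_arm(
  series=[
    [0, 0, 0, 0],
    [0, 0, 0, 0],
    [0, 0, 0, 0],
    [0, 0, 0, 0],
  ],
)

```text
time: 11.05
ee_pos: [0.5519, 0.3099, 0.0582]
eef_rot: [0.094, 0.996, 0.0, 0.0]
ft_force: [3.4, -1.3, 2.1]
width: 0.0159
```

```bash
python3 - <<'E'
from h import *
p,d,c=snap('wrist','w10')
E
python3 tilt.py w10
```

```text
inliers 5338 pitch nose-down deg -7.7 roll 0.1 x range 0.066 0.138
floor depth below TCP at x=.05,.08,.12,.146: [np.float64(0.051), np.float64(0.0469), np.float64(0.0415), np.float64(0.0379)]
```

View pics/w10.png

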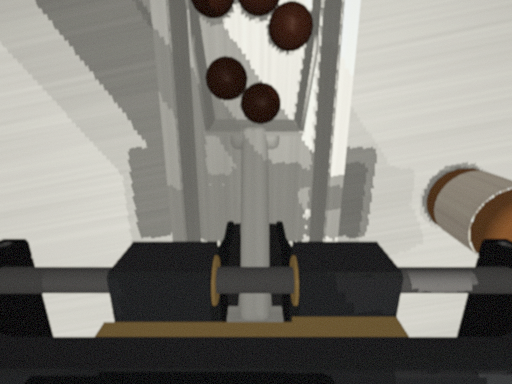

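Request:
move_arm(
  series=[
    [-0.002, 0, -0.004, 0],
    [-0.004, 0, -0.012, 0],
    [-0.006, 0, -0.025, 0],
    [-0.006, 0, -0.04, 0],
    [-0.006, 0, -0.055, 0],
    [-0.006, 0, -0.065, 0],
    [-0.006, 0, -0.07, 0],
    [-0.006, 0, -0.07, 0],
  ],
)

```text
time: 11.9
ee_pos: [0.5579, 0.3092, 0.1289]
eef_rot: [0.094, 0.996, 0.001, 0.0]
ft_force: [-0.8, -0.0, -2.3]
width: 0.0153
```

```bash
python3 - <<'E'
from h import *
to(.6653,.2867,.093,-10.77)
p,d,c=snap('wrist','w11')
p,d,c=snap('scene','s11')
cv2.imwrite('pics/s11z.png',cv2.cvtColor(cv2.resize(p[160:310,260:410],None,fx=4,fy=4,interpolation=cv2.INTER_CUBIC),cv2.COLOR_RGB2BGR))
E
python3 tilt.py w11
```

```text
t 11.9 at [0.5579 0.3092 0.1289] yaw(-x) -10.78 tilt [ 0.001  0.001 -1.   ] F [-0.8 -0.  -2.3] w 0.0153
shift [-0.1097 -0.002   0.036 ] roll -0.0002
inliers 5417 pitch nose-down deg -7.0 roll -0.2 x range 0.066 0.137
floor depth below TCP at x=.05,.08,.12,.146: [np.float64(0.0499), np.float64(0.0462), np.float64(0.0413), np.float64(0.0381)]
```

View pics/w11.png

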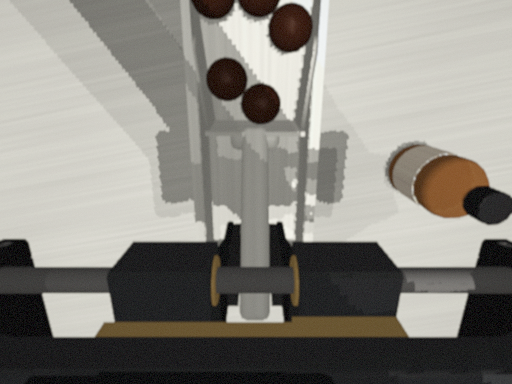

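View pics/s11z.png

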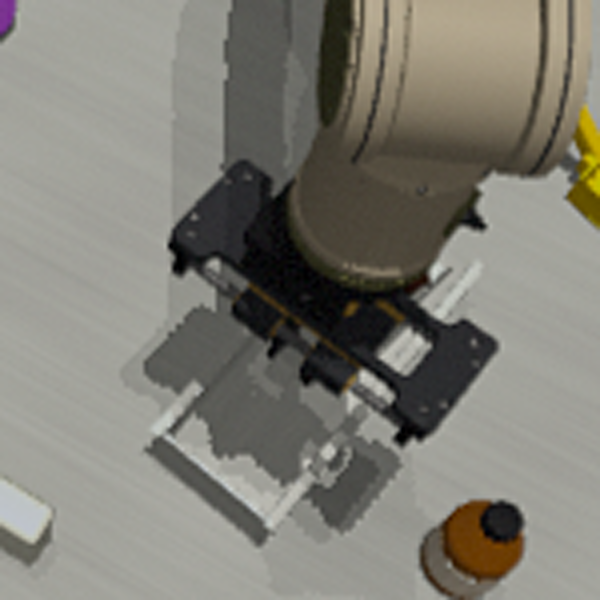

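Request:
move_arm(
  series=[
    [0, 0, 0, 0],
    [0, 0, 0, 0],
  ],
  newtons=34,
)

```text
time: 12.2
ee_pos: [0.5574, 0.3087, 0.1274]
eef_rot: [0.094, 0.996, -0.0, -0.0]
ft_force: [1.6, -0.9, -1.7]
width: 0.0156
```

```bash
python3 - <<'E'
from h import *
p,d,c=snap('wrist','w12')
E
python3 tilt.py w12
```

```text
inliers 5427 pitch nose-down deg -7.1 roll 0.0 x range 0.066 0.138
floor depth below TCP at x=.05,.08,.12,.146: [np.float64(0.0514), np.float64(0.0477), np.float64(0.0427), np.float64(0.0394)]
```

Request:
move_arm(
  series=[
    [0, 0, 0, 0],
    [0, 0, 0, 0],
  ],
  newtons=27,
)

```text
time: 12.45
ee_pos: [0.5576, 0.3089, 0.1279]
eef_rot: [0.094, 0.996, -0.0, -0.0]
ft_force: [0.5, -0.5, -2.4]
width: 0.0161
```

```bash
python3 - <<'E'
from h import *
p,d,c=snap('wrist','w13')
E
python3 tilt.py w13
```

```text
inliers 5389 pitch nose-down deg -7.2 roll 0.1 x range 0.066 0.138
floor depth below TCP at x=.05,.08,.12,.146: [np.float64(0.0514), np.float64(0.0476), np.float64(0.0426), np.float64(0.0393)]
```

Request:
move_arm(
  series=[
    [0, 0, 0, 0],
    [0, 0, 0, 0],
  ],
  newtons=21,
)

```text
time: 12.7
ee_pos: [0.5577, 0.3089, 0.128]
eef_rot: [0.094, 0.996, 0.0, 0.0]
ft_force: [-0.2, 0.3, -1.5]
width: 0.0157
```

```bash
python3 - <<'E'
from h import *
p,d,c=snap('wrist','w14')
E
python3 tilt.py w14
```

```text
inliers 5383 pitch nose-down deg -7.1 roll -0.1 x range 0.066 0.138
floor depth below TCP at x=.05,.08,.12,.146: [np.float64(0.0513), np.float64(0.0475), np.float64(0.0426), np.float64(0.0393)]
```

Request:
move_arm(
  series=[
    [-0.002, -0.005, -0.01, 0],
    [-0.007, -0.016, -0.025, 0],
    [-0.0135, -0.033, -0.04, 0],
    [-0.0225, -0.055, -0.055, 0],
    [-0.035, -0.085, -0.07, 0],
    [-0.048, -0.118, -0.08, 0],
    [-0.063, -0.153, -0.087, 0],
    [-0.078, -0.189, -0.09, 0],
    [-0.092, -0.224, -0.09, 0],
    [-0.107, -0.26, -0.09, 0],
    [-0.1215, -0.295, -0.09, 0],
    [-0.136, -0.331, -0.09, 0],
    [-0.151, -0.3665, -0.09, 0],
    [-0.165, -0.402, -0.09, 0],
    [-0.18, -0.438, -0.09, 0],
    [-0.1935, -0.47, -0.09, 0],
    [-0.205, -0.498, -0.09, 0],
    [-0.214, -0.52, -0.09, 0],
    [-0.2205, -0.536, -0.09, 0],
    [-0.225, -0.547, -0.09, 0],
  ],
  newtons=55,
)

```text
time: 14.75
ee_pos: [0.6752, -0.2742, 0.2196]
eef_rot: [0.095, 0.995, -0.001, 0.001]
ft_force: [0.6, -0.1, -2.7]
width: 0.0154
```

```bash
python3 - <<'E'
from h import *
to(.677,-.271,.185,-10.77)
p,d,c=snap('wrist','w15')
p,d,c=snap('top','t15')
cv2.imwrite('pics/t15z.png',cv2.cvtColor(cv2.resize(p[110:250,220:420],None,fx=4,fy=4,interpolation=cv2.INTER_CUBIC),cv2.COLOR_RGB2BGR))
E
python3 tilt.py w15
```

```text
t 14.75 at [ 0.6752 -0.2742  0.2196] yaw(-x) -10.96 tilt [ 9.0e-04 -1.3e-03 -1.0e+00] F [ 0.6 -0.1 -2.7] w 0.0154
shift [-0.0011  0.0035  0.0346] roll -0.0033
inliers 2823 pitch nose-down deg -7.1 roll -0.0 x range 0.066 0.138
floor depth below TCP at x=.05,.08,.12,.146: [np.float64(0.0506), np.float64(0.0469), np.float64(0.042), np.float64(0.0387)]
```

View pics/w15.png

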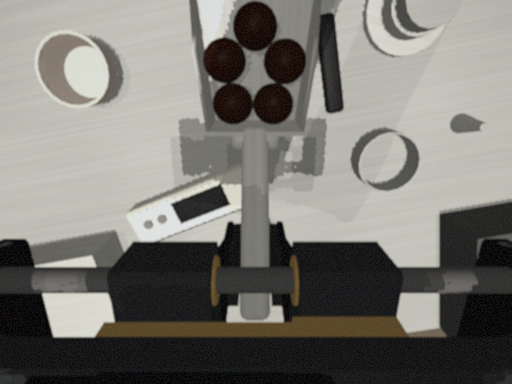

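View pics/t15z.png

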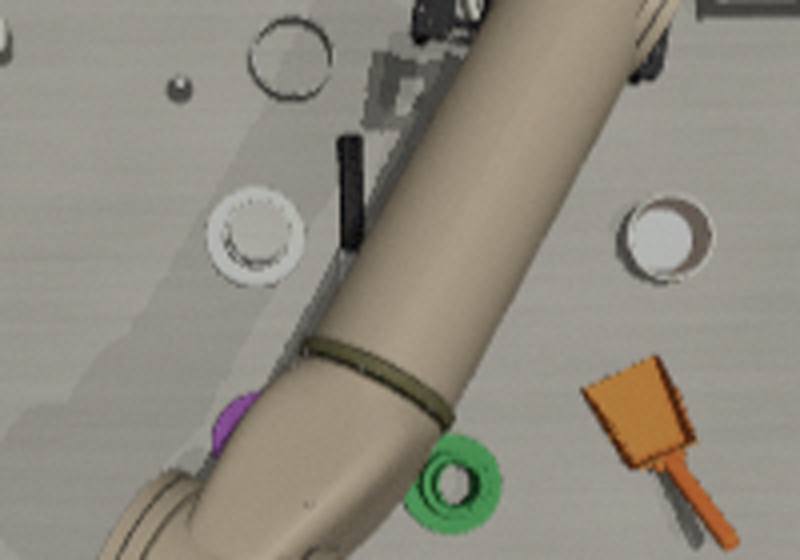

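Request:
move_arm(
  series=[
    [-0.001, 0.002, 0.012, 0],
    [-0.001, 0.0035, 0.027, 0],
    [-0.001, 0.0035, 0.032, 0],
    [-0.001, 0.0035, 0.032, 0],
  ],
)

```text
time: 15.25
ee_pos: [0.6775, -0.2658, 0.1841]
eef_rot: [0.093, 0.996, 0.001, -0.001]
ft_force: [0.4, 0.2, -1.5]
width: 0.0157
```

```bash
python3 - <<'E'
from h import *
to(.677,-.271,.187,-10.77)
p,d,c=snap('scene','s16')
cv2.imwrite('pics/s16z.png',cv2.cvtColor(cv2.resize(p[100:240,120:280],None,fx=4,fy=4,interpolation=cv2.INTER_CUBIC),cv2.COLOR_RGB2BGR))
E
```

```text
t 15.25 at [ 0.6775 -0.2658  0.1841] yaw(-x) -10.71 tilt [-0.0025  0.0014 -1.    ] F [ 0.4  0.2 -1.5] w 0.0157
shift [-0.0005 -0.0052 -0.0029] roll 0.001
```

View pics/s16z.png

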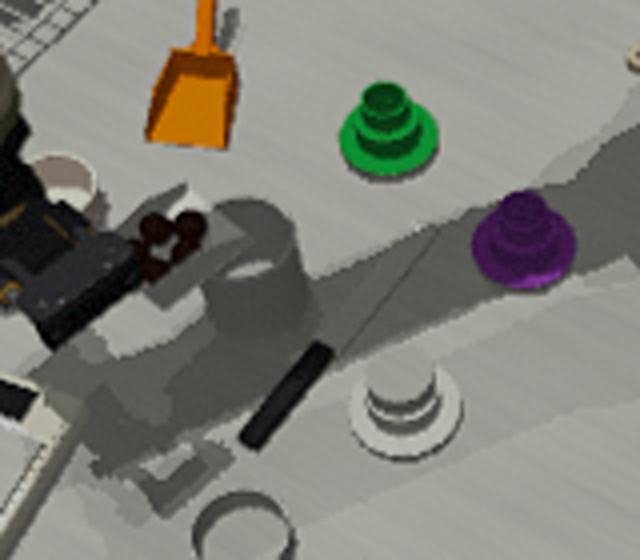

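Request:
move_arm(
  series=[
    [0, 0, 0, 0],
    [0, 0, 0, 0],
  ],
  newtons=18,
)

```text
time: 15.5
ee_pos: [0.6781, -0.2674, 0.1866]
eef_rot: [0.094, 0.996, -0.0, 0.0]
ft_force: [-0.1, -1.1, -1.8]
width: 0.0155
```

```bash
python3 - <<'E'
from h import *
to(.677,-.271,.187,-10.77)
p,d,c=snap('wrist','w17')
E
python3 tilt.py w17
```

```text
t 15.5 at [ 0.6781 -0.2674  0.1866] yaw(-x) -10.79 tilt [ 8.e-04 -3.e-04 -1.e+00] F [-0.1 -1.1 -1.8] w 0.0155
shift [ 0.0004 -0.0037 -0.0004] roll -0.0003
inliers 2985 pitch nose-down deg -6.9 roll 0.1 x range 0.066 0.138
floor depth below TCP at x=.05,.08,.12,.146: [np.float64(0.0515), np.float64(0.0479), np.float64(0.0431), np.float64(0.04)]
```

Request:
move_arm(
  series=[
    [0, -0.0037, 0, 0],
    [0, -0.0037, 0, 0],
  ],
  newtons=15,
)

```text
time: 15.75
ee_pos: [0.6769, -0.2719, 0.1862]
eef_rot: [0.094, 0.996, -0.0, 0.0]
ft_force: [0.9, 0.1, -2.0]
width: 0.0156
```

```bash
python3 - <<'E'
from h import *
p,d,c=snap('wrist','w18')
E
python3 tilt.py w18
```

```text
inliers 3013 pitch nose-down deg -6.8 roll 0.0 x range 0.066 0.138
floor depth below TCP at x=.05,.08,.12,.146: [np.float64(0.0515), np.float64(0.0479), np.float64(0.0431), np.float64(0.04)]
```

Request:
move_arm(
  series=[
    [0, 0, 0, 0],
    [0, 0, 0, 0],
  ],
  newtons=12.5,
)

```text
time: 16.0
ee_pos: [0.6773, -0.2709, 0.186]
eef_rot: [0.094, 0.996, 0.0, -0.0]
ft_force: [0.8, 0.6, -1.8]
width: 0.0161
```

```bash
python3 - <<'E'
from h import *
p,d,c=snap('wrist','w19')
E
python3 tilt.py w19
```

```text
inliers 3186 pitch nose-down deg 9.1 roll 0.0 x range 0.054 0.127
floor depth below TCP at x=.05,.08,.12,.146: [np.float64(0.0661), np.float64(0.0709), np.float64(0.0773), np.float64(0.0814)]
```

Request:
move_arm(
  series=[
    [0, 0, -0.004, 0],
  ],
  newtons=55,
)

```text
time: 16.15
ee_pos: [0.6771, -0.2706, 0.1895]
eef_rot: [0.094, 0.996, 0.0, -0.0]
ft_force: [0.4, -0.2, -2.4]
width: 0.0156
```

```bash
python3 - <<'E'
from h import *
to(.677,-.271,.187,-10.77)
p,d,c=snap('wrist','w20')
p,d,c=snap('scene','s20')
cv2.imwrite('pics/s20z.png',cv2.cvtColor(cv2.resize(p[100:240,120:280],None,fx=4,fy=4,interpolation=cv2.INTER_CUBIC),cv2.COLOR_RGB2BGR))
E
python3 tilt.py w20
```

```text
t 16.15 at [ 0.6771 -0.2706  0.1895] yaw(-x) -10.78 tilt [-9.e-04  5.e-04 -1.e+00] F [ 0.4 -0.2 -2.4] w 0.0156
shift [ 0.     -0.0004  0.0025] roll -0.0001
inliers 2471 pitch nose-down deg 15.2 roll 0.0 x range 0.054 0.136
floor depth below TCP at x=.05,.08,.12,.146: [np.float64(0.075), np.float64(0.0832), np.float64(0.0941), np.float64(0.1012)]
```

View pics/w20.png

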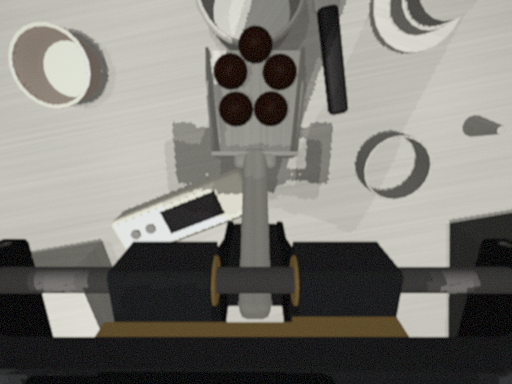

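View pics/s20z.png

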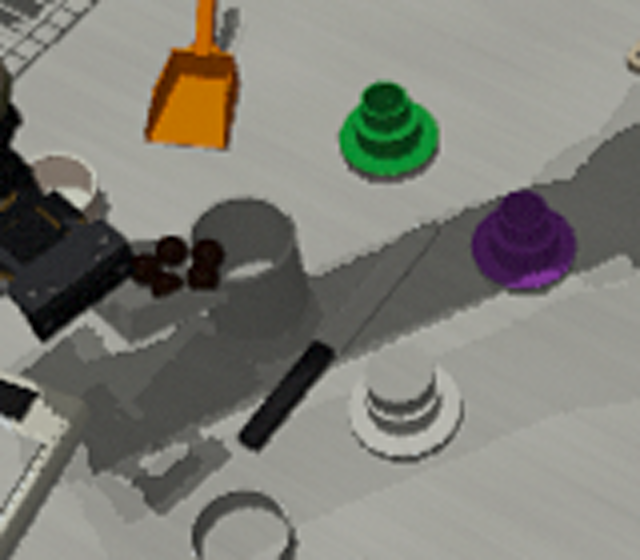

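Request:
move_arm(
  series=[
    [0.006, 0, -0.018, 0],
    [0.03, 0, -0.022, 0],
    [0.036, 0, -0.022, 0],
    [0.036, 0, -0.022, 0],
  ],
)

```text
time: 16.65
ee_pos: [0.6415, -0.2644, 0.2136]
eef_rot: [0.094, 0.996, 0.0, 0.001]
ft_force: [-0.4, 0.2, -1.4]
width: 0.0155
```

```bash
python3 - <<'E'
from h import *
to(.677,-.271,.187,-10.77)
p,d,c=snap('wrist','w21')
p,d,c=snap('scene','s21')
cv2.imwrite('pics/s21z.png',cv2.cvtColor(cv2.resize(p[100:240,120:280],None,fx=4,fy=4,interpolation=cv2.INTER_CUBIC),cv2.COLOR_RGB2BGR))
E
python3 tilt.py w21
```

```text
t 16.65 at [ 0.6415 -0.2644  0.2136] yaw(-x) -10.82 tilt [ 1.7e-03  3.0e-04 -1.0e+00] F [-0.4  0.2 -1.4] w 0.0155
shift [-0.0361  0.0001  0.0267] roll -0.0009
inliers 6674 pitch nose-down deg 15.4 roll 0.1 x range 0.054 0.117
floor depth below TCP at x=.05,.08,.12,.146: [np.float64(0.0726), np.float64(0.0809), np.float64(0.0919), np.float64(0.0991)]
```

View pics/w21.png

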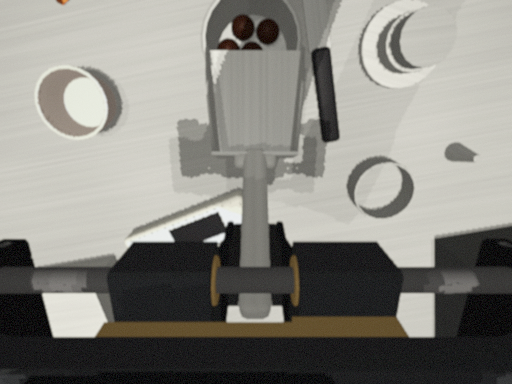

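View pics/s21z.png

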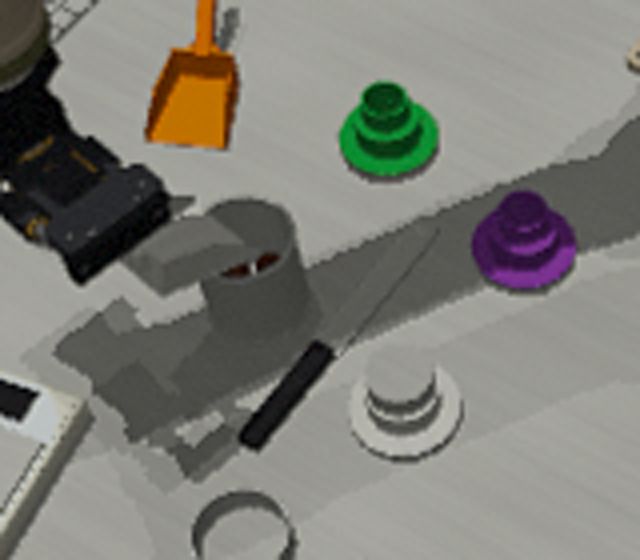

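Request:
move_arm(
  series=[
    [0, 0, -0.03, 0],
    [0.004, 0.01, -0.05, -0.05],
    [0.025, 0.05, -0.05, -0.1],
    [0.047, 0.092, -0.05, -0.16],
    [0.069, 0.134, -0.05, -0.16],
    [0.09, 0.176, -0.05, -0.16],
    [0.112, 0.218, -0.05, -0.16],
    [0.133, 0.26, -0.04, -0.16],
    [0.153, 0.3, -0.03, -0.16],
    [0.168, 0.328, -0.02, -0.16],
    [0.1733, 0.3388, -0.01, -0.16],
    [0.1733, 0.3388, 0.02, -0.16],
    [0.1733, 0.3388, 0.06, -0.16],
    [0.1733, 0.3388, 0.09, -0.16],
    [0.1733, 0.3388, 0.1, -0.16],
    [0.1733, 0.3388, 0.1, -0.16],
  ],
)

```text
time: 18.35
ee_pos: [0.5348, 0.1003, 0.1111]
eef_rot: [0.015, 1.0, -0.001, -0.001]
ft_force: [-0.3, -0.1, -1.0]
width: 0.0153
```

```bash
python3 - <<'E'
from h import *
to(.5602,.101,.059,-1.6)
p,d,c=snap('wrist','w22')
X=cloud(d,c)
E
python3 tilt.py w22
```

```text
t 18.35 at [0.5348 0.1003 0.1111] yaw(-x) -1.67 tilt [-0.0021 -0.0013 -1.    ] F [-0.3 -0.1 -1. ] w 0.0153
shift [-0.0255  0.0015  0.0521] roll -0.0013
inliers 6576 pitch nose-down deg 15.3 roll 0.1 x range 0.054 0.117
floor depth below TCP at x=.05,.08,.12,.146: [np.float64(0.0749), np.float64(0.083), np.float64(0.094), np.float64(0.1011)]
```

View pics/w22.png

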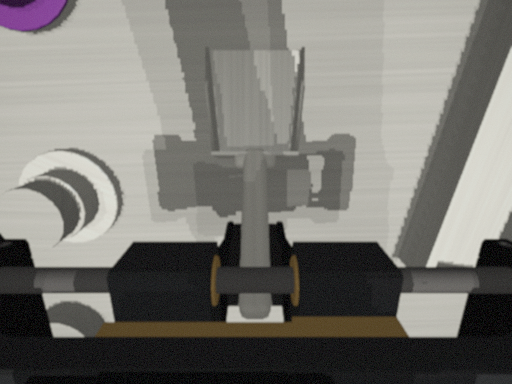

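Request:
move_arm(
  series=[
    [0, 0.001, 0.008, 0],
    [0, 0.001, 0.0145, 0],
    [-0.004, 0.001, 0.02, 0],
    [-0.009, 0.001, 0.027, 0],
    [-0.014, 0.001, 0.034, 0],
    [-0.019, 0.001, 0.041, 0],
    [-0.023, 0.001, 0.048, 0],
    [-0.0255, 0.001, 0.052, 0],
    [-0.0255, 0.001, 0.053, 0],
    [-0.0255, 0.001, 0.053, 0],
  ],
  newtons=25,
)

```text
time: 19.4
ee_pos: [0.561, 0.1012, 0.0591]
eef_rot: [0.014, 1.0, 0.0, 0.0]
ft_force: [1.5, -0.6, 4.0]
width: 0.016
```

```bash
python3 - <<'E'
from h import *
to(.5602,.101,.059,-1.6)
p,d,c=snap('wrist','w23')
E
python3 tilt.py w23
```

```text
t 19.4 at [0.561  0.1012 0.0591] yaw(-x) -1.64 tilt [ 5.e-04  0.e+00 -1.e+00] F [ 1.5 -0.6  4. ] w 0.016
shift [ 0.0008 -0.0002  0.0001] roll -0.0007
inliers 10651 pitch nose-down deg -0.4 roll 0.0 x range 0.058 0.142
floor depth below TCP at x=.05,.08,.12,.146: [np.float64(0.0568), np.float64(0.0566), np.float64(0.0564), np.float64(0.0562)]
```

Request:
move_arm(
  series=[
    [0, 0, 0, 0],
    [0, 0, 0, 0],
    [0, 0, 0, 0],
    [0, 0, -0.005, 0],
    [0, 0, -0.03, 0],
    [0, 0, -0.07, 0],
    [0, 0, -0.11, 0],
    [0, 0, -0.15, 0],
    [0, 0, -0.19, 0],
    [0, 0, -0.19, 0],
  ],
  claw=1,
)

```text
time: 20.45
ee_pos: [0.5628, 0.1015, 0.2551]
eef_rot: [0.014, 1.0, 0.002, 0.004]
ft_force: [1.0, 0.1, -0.5]
width: 0.0843
```

```bash
python3 - <<'E'
from h import *
to(.50,-.08,.25,0)
p,d,c=snap('wrist','w24')
E
```

```text
t 20.45 at [0.5628 0.1015 0.2551] yaw(-x) -1.64 tilt [ 0.0082  0.0032 -1.    ] F [ 1.   0.1 -0.5] w 0.0843
shift [ 0.0576 -0.1832  0.004 ] roll -0.0287
```

View pics/w24.png

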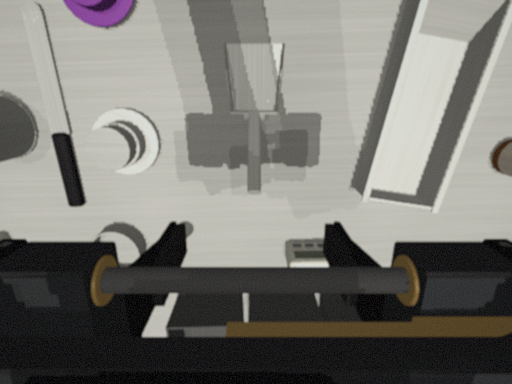

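Request:
move_arm(
  series=[
    [0.02, -0.05, 0.005, 0],
    [0.04, -0.1, 0.005, 0],
    [0.06, -0.15, 0.005, 0],
    [0.08, -0.2, 0.005, 0],
    [0.087, -0.24, 0.005, -0.02],
    [0.087, -0.259, 0.005, -0.02],
    [0.087, -0.259, 0.005, -0.02],
    [0.087, -0.259, 0.005, -0.02],
  ],
)

```text
time: 21.3
ee_pos: [0.4658, -0.1549, 0.2431]
eef_rot: [0.005, 1.0, 0.0, -0.001]
ft_force: [-1.1, 0.4, -0.3]
width: 0.0871
```

```bash
python3 - <<'E'
from h import *
to(.538,-.073,.25,0)
p,d,c=snap('wrist','w25')
p,d,c=snap('top','t25')
E
```

```text
t 21.3 at [ 0.4658 -0.1549  0.2431] yaw(-x) -0.52 tilt [-1.4e-03  4.0e-04 -1.0e+00] F [-1.1  0.4 -0.3] w 0.0871
shift [-0.0714  0.0825 -0.0069] roll -0.0091
```

View pics/w25.png

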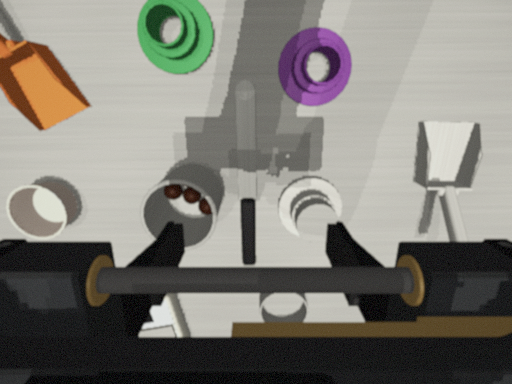

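```bash
cat > fit.py <<'E'
from h import *
from scipy.optimize import least_squares
def circ(P,R=None):
    f=lambda q: np.hypot(P[:,0]-q[0],P[:,1]-q[1])-(q[2] if R is None else R)
    r=least_squares(f,[*P[:,:2].mean(0),R or .04],loss='soft_l1',f_scale=.001); return r.x.round(4),len(P),np.std(f(r.x)).round(4)
def edge(P,c0,n=60,top=True):
    a=np.arctan2(P[:,1]-c0[1],P[:,0]-c0[0]); rr=np.hypot(P[:,0]-c0[0],P[:,1]-c0[1]); out=[]
    for i in range(n):
        k=(a>-np.pi+2*np.pi*i/n)&(a<=-np.pi+2*np.pi*(i+1)/n)
        if k.sum()>1: out.append(P[k][np.argmax(rr[k])])
    return np.array(out)
E
python3 - <<'E'
from fit import *
p,d,c=load('w25'); X=cloud(d,c); Z=X[...,2]
def near(P,c0,r): return P[np.hypot(P[:,0]-c0[0],P[:,1]-c0[1])<r]
T=near(X[(Z>.09)&(Z<.1)],(.514,-.24),.055); print('tin rim',circ(T),np.median(T[:,2])); E=edge(T,T.mean(0)); print(circ(E),circ(E,.0445))
C=near(X[(Z>.058)&(Z<.07)],(.538,-.073),.04); print('cap',C.mean(0),np.median(C[:,2])); E=edge(C,C.mean(0)); print(circ(E),circ(E,.027), E[:,:2].min(0),E[:,:2].max(0))
F=near(X[(Z>.01)&(Z<.018)],(.538,-.073),.055); E=edge(F,(.538,-.073)); print('fl',circ(E),circ(E,.046),np.median(F[:,2]))
E
python3 meas.py t25 2>/dev/null| head -3
```

```text
tin rim (array([ 0.5146, -0.2432,  0.0417]), 880, np.float64(0.0014)) 0.09470348170430551
(array([ 0.5153, -0.2437,  0.0441]), 54, np.float64(0.0004)) (array([ 0.5156, -0.2437,  0.0445]), 54, np.float64(0.0004))
cap [ 0.53697301 -0.07963901  0.06455468] 0.06472656810117065
(array([ 0.5391, -0.0777,  0.026 ]), 60, np.float64(0.0037)) (array([ 0.5394, -0.0772,  0.027 ]), 60, np.float64(0.0039)) [ 0.51276009 -0.1034832 ] [ 0.56611063 -0.05154842]
fl (array([ 0.5396, -0.0769,  0.0453]), 47, np.float64(0.0003)) (array([ 0.5401, -0.0767,  0.046 ]), 47, np.float64(0.0004)) 0.014293701782232859
```

```bash
python3 - <<'E'
from h import *
to(.5395,-.0755,.018,0)
E
```

```text
t 21.4 at [ 0.4663 -0.1537  0.2433] yaw(-x) -0.37 tilt [-1.2e-03  3.0e-04 -1.0e+00] F [-1.1 -0.3 -0.2] w 0.087
shift [-0.073   0.0786  0.2253] roll -0.0065
```

Request:
move_arm(
  series=[
    [-0.03, 0.033, 0.02, 0],
    [-0.06, 0.065, 0.05, 0],
    [-0.073, 0.0786, 0.09, 0],
    [-0.073, 0.0786, 0.12, 0],
    [-0.073, 0.0786, 0.135, 0],
    [-0.073, 0.0786, 0.135, 0],
  ],
)

```text
time: 22.0
ee_pos: [0.5386, -0.0765, 0.1072]
eef_rot: [0.004, 1.0, -0.0, -0.002]
ft_force: [0.4, -0.8, 1.1]
width: 0.0873
```

```bash
python3 - <<'E'
from h import *
to(.5395,-.0755,.018,0)
p,d,c=snap('wrist','w26')
E
```

```text
t 22.0 at [ 0.5386 -0.0765  0.1072] yaw(-x) -0.43 tilt [-3.9e-03 -4.0e-04 -1.0e+00] F [ 0.4 -0.8  1.1] w 0.0873
shift [-0.0013  0.0011  0.0892] roll -0.0075
```

View pics/w26.png

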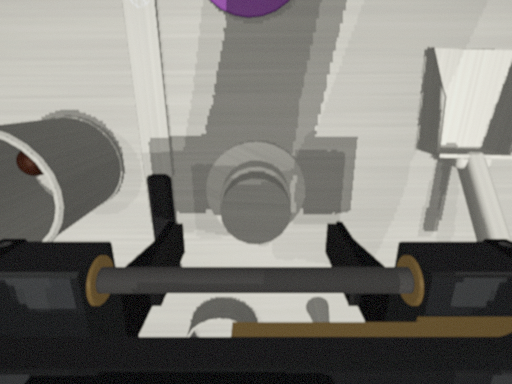

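Request:
move_arm(
  series=[
    [-0.001, 0.001, 0.03, 0],
    [-0.001, 0.001, 0.06, 0],
    [-0.001, 0.001, 0.08, 0],
    [-0.001, 0.001, 0.088, 0],
    [-0.001, 0.001, 0.0885, 0],
  ],
)

```text
time: 22.55
ee_pos: [0.5414, -0.0763, 0.0213]
eef_rot: [0.004, 1.0, 0.0, 0.0]
ft_force: [-0.5, 0.0, 1.2]
width: 0.0868
```

Request:
move_arm(
  series=[
    [0, 0, 0, 0],
    [0, 0, 0, 0],
    [0, 0, 0, 0],
    [0, 0, 0, 0],
    [0, 0, 0, 0],
    [0, 0, 0, 0],
    [0, 0, 0, 0],
  ],
  claw=-1,
  newtons=30,
)

```text
time: 23.25
ee_pos: [0.5412, -0.0761, 0.021]
eef_rot: [0.004, 1.0, 0.0, 0.0]
ft_force: [-1.8, -0.0, 6.1]
width: 0.0595
```

```bash
python3 - <<'E'
from h import *
to(.5395,-.0755,.018,0)
p,d,c=snap('wrist','w27')
E
```

```text
t 23.25 at [ 0.5412 -0.0761  0.021 ] yaw(-x) -0.47 tilt [ 5.e-04  3.e-04 -1.e+00] F [-1.8 -0.   6.1] w 0.0595
shift [0.0017 0.0005 0.003 ] roll -0.0081
```

View pics/w27.png

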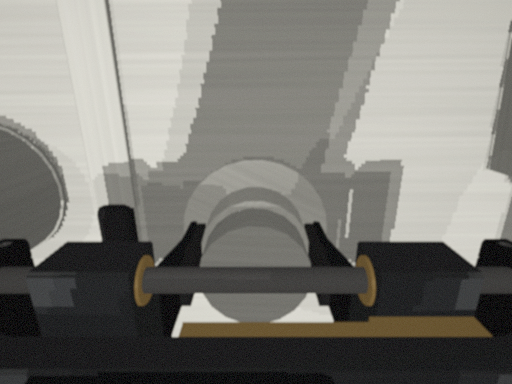

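```bash
cat > inhand.py <<'E'
from fit import *
import sys
def inhand(fn,z0):
    "z0 world z of lid origin"
    p,d,c=load(fn); s=read_state(); X=cloud(d,c); Z=X[...,2]; t=s['ee_pos']
    m=np.hypot(X[...,0]-t[0],X[...,1]-t[1])
    F=X[(m<.055)&(abs(Z-z0-.014)<.003)]; F=F[F[:,0]<t[0]-.02]; E=edge(F,t[:2]); print('flange-tcp',circ(E,.046)[0][:2]-t[:2],circ(E)[0],np.median(F[:,2])-z0,len(E))
    C=X[(m<.04)&(abs(Z-z0-.0645)<.004)]; E=edge(C,t[:2]); E=E[E[:,0]<t[0]-.005]; print('cap-tcp',circ(E,.027)[0][:2]-t[:2],circ(E)[0],np.median(C[:,2])-z0,len(E))
inhand(sys.argv[1],float(sys.argv[2]))
E
python3 inhand.py w27 0
```

```text
flange-tcp [-0.00114311 -0.00051685] [ 0.5397 -0.0766  0.0457] 0.014233676584555446 22
cap-tcp [-0.00164311 -0.00041685] [ 0.5446 -0.0767  0.0314] 0.06468778334140532 27
```

Request:
move_arm(
  series=[
    [0, 0, -0.01, 0],
    [0, 0, -0.035, 0],
    [0, 0, -0.07, 0],
    [0, 0, -0.105, 0],
    [0, 0, -0.13, 0],
    [0, 0, -0.14, 0],
    [0, 0, -0.14, 0],
  ],
)

```text
time: 24.0
ee_pos: [0.5414, -0.0762, 0.1615]
eef_rot: [0.004, 1.0, 0.0, 0.001]
ft_force: [-0.2, -0.8, -2.3]
width: 0.0593
```

```bash
python3 - <<'E'
from fit import *
to(.5165,-.2432,.15,0)
p,d,c=snap('wrist','w28')
X=cloud(d,c); Z=X[...,2]
m=np.hypot(X[...,0]-.515,X[...,1]+.243)<.055
T=X[m&(Z>.09)&(Z<.1)]; E=edge(T,(.515,-.243)); print('tin',circ(E),circ(E,.0445),np.median(T[:,2]))
E
python3 inhand.py w28 0.14
```

```text
t 24.0 at [ 0.5414 -0.0762  0.1615] yaw(-x) -0.48 tilt [ 1.9e-03  5.0e-04 -1.0e+00] F [-0.2 -0.8 -2.3] w 0.0593
shift [ 0.0236 -0.1672  0.0114] roll -0.0084
tin (array([ 0.5155, -0.2428,  0.0439]), 59, np.float64(0.0011)) (array([ 0.5155, -0.2431,  0.0445]), 59, np.float64(0.0011)) 0.09452974078444143
flange-tcp [-0.00040701 -0.0006946 ] [ 0.5398 -0.0767  0.0456] 0.014623325121794928 22
cap-tcp [-0.00110701 -0.0006946 ] [ 0.5418 -0.0767  0.0288] 0.06511178687248398 28
```

View pics/w28.png

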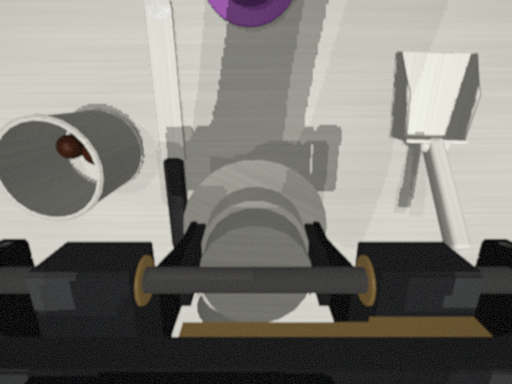

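Request:
move_arm(
  series=[
    [0.002, -0.01, 0, 0],
    [0.005, -0.03, 0, 0],
    [0.009, -0.058, 0, 0],
    [0.013, -0.088, 0, 0],
    [0.017, -0.117, 0, 0],
    [0.021, -0.141, 0, 0],
    [0.023, -0.157, 0, 0],
    [0.0238, -0.165, 0, 0],
    [0.0238, -0.1667, 0, 0],
    [0.0238, -0.1667, 0, 0],
    [0.0238, -0.1667, 0, 0],
  ],
)

```text
time: 25.15
ee_pos: [0.516, -0.2415, 0.1602]
eef_rot: [0.003, 1.0, 0.0, -0.0]
ft_force: [-0.5, -0.1, -1.6]
width: 0.0597
```

```bash
python3 - <<'E'
from fit import *
to(.5163,-.2427,.15,0)
p,d,c=snap('wrist','w29')
X=cloud(d,c); Z=X[...,2]
m=np.hypot(X[...,0]-.515,X[...,1]+.243)<.055
T=X[m&(Z>.09)&(Z<.1)]; T=T[T[:,0]<.5]; E=edge(T,(.515,-.243)); print('tin',len(E),circ(E,.0445),np.median(T[:,2]))
p,d,c=snap('scene','s29')
cv2.imwrite('pics/s29z.png',cv2.cvtColor(cv2.resize(p[100:240,120:280],None,fx=4,fy=4,interpolation=cv2.INTER_CUBIC),cv2.COLOR_RGB2BGR))
E
python3 inhand.py w29 0.14
```

```text
t 25.15 at [ 0.516  -0.2415  0.1602] yaw(-x) -0.4 tilt [-4.e-04  6.e-04 -1.e+00] F [-0.5 -0.1 -1.6] w 0.0597
shift [-0.0003 -0.0012  0.0102] roll -0.0069
tin 21 (array([ 0.5157, -0.2439,  0.0445]), 21, np.float64(0.0002)) 0.09480757634587009
flange-tcp [-0.00122996 -0.00045998] [ 0.5143 -0.242   0.0455] 0.013382255058093429 22
cap-tcp [-0.00162996 -0.00035998] [ 0.5318 -0.2424  0.043 ] 0.063830132340643 26
```

View pics/w29.png

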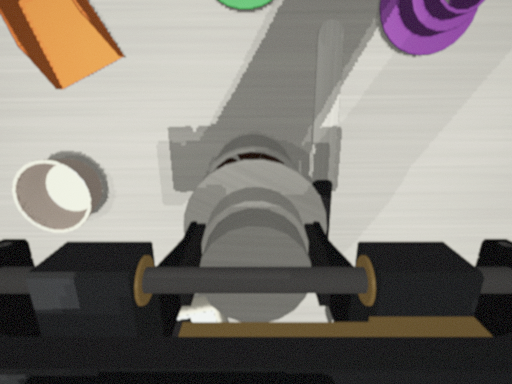

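View pics/s29z.png

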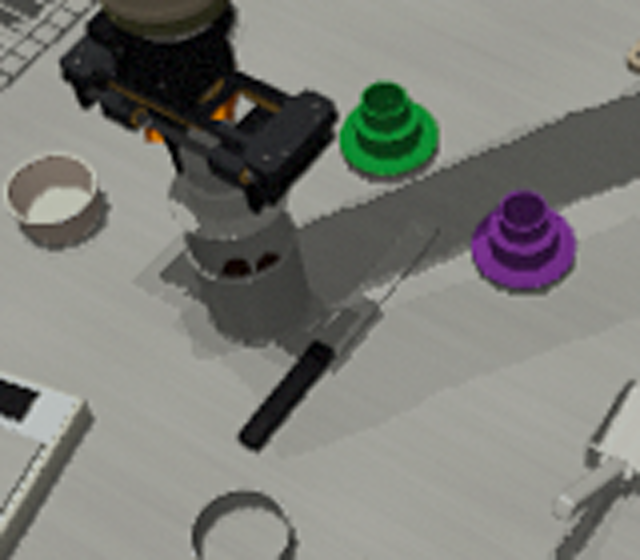

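Request:
move_arm(
  series=[
    [-0.001, -0.0018, 0.01, 0],
    [-0.001, -0.0018, 0.025, 0],
    [-0.001, -0.0018, 0.036, 0],
    [-0.001, -0.0018, 0.038, 0],
    [-0.001, -0.0018, 0.038, 0],
  ],
)

```text
time: 25.75
ee_pos: [0.5163, -0.2443, 0.1217]
eef_rot: [0.004, 1.0, 0.0, -0.001]
ft_force: [-0.5, -0.7, -1.8]
width: 0.0596
```

```bash
python3 - <<'E'
from fit import *
to(.5163,-.2427,.15,0)
p,d,c=snap('wrist','w30')
X=cloud(d,c); Z=X[...,2]
m=np.hypot(X[...,0]-.515,X[...,1]+.243)<.055
T=X[m&(Z>.09)&(Z<.1)]; T=T[T[:,0]<.5]; E=edge(T,(.515,-.243)); print('tin',len(E),circ(E,.0445),np.median(T[:,2]))
E
python3 inhand.py w30 0.101
```

```text
t 25.75 at [ 0.5163 -0.2443  0.1217] yaw(-x) -0.48 tilt [-1.4e-03  2.0e-04 -1.0e+00] F [-0.5 -0.7 -1.8] w 0.0596
shift [ 0.0001  0.0017 -0.0283] roll -0.0084
tin 16 (array([ 0.5156, -0.2439,  0.0445]), 16, np.float64(0.0002)) 0.09414298207576453
flange-tcp [-0.00145802 -0.00038701] [ 0.5146 -0.2449  0.0455] 0.014001883942630994 22
cap-tcp [-0.00205802 -0.00038701] [ 0.5329 -0.245   0.0437] 0.06441604463069348 26
```

Request:
move_arm(
  series=[
    [-0.0005, 0.0006, 0.004, 0],
    [-0.0005, 0.0006, 0.008, 0],
    [-0.0005, 0.0006, 0.012, 0],
    [-0.0005, 0.0006, 0.0145, 0],
    [-0.0005, 0.0006, 0.0165, 0],
    [-0.0005, 0.0006, 0.0165, 0],
  ],
)

```text
time: 26.4
ee_pos: [0.5173, -0.2439, 0.1061]
eef_rot: [0.004, 1.0, 0.0, 0.0]
ft_force: [0.4, 0.5, -1.5]
width: 0.0593
```

```bash
python3 - <<'E'
from fit import *
to(.5163,-.2427,.15,0)
p,d,c=snap('wrist','w31')
p,d,c=snap('scene','s31')
cv2.imwrite('pics/s31z.png',cv2.cvtColor(cv2.resize(p[100:240,120:280],None,fx=4,fy=4,interpolation=cv2.INTER_CUBIC),cv2.COLOR_RGB2BGR))
E
python3 inhand.py w31 0.085
```

```text
t 26.4 at [ 0.5173 -0.2439  0.1061] yaw(-x) -0.48 tilt [ 1.e-04  1.e-04 -1.e+00] F [ 0.4  0.5 -1.5] w 0.0593
shift [ 0.001   0.0012 -0.0439] roll -0.0085
flange-tcp [-0.00111471 -0.00057266] [ 0.5159 -0.2445  0.0457] 0.014306587016745198 22
cap-tcp [-0.00171471 -0.00037266] [ 0.5334 -0.2444  0.0433] 0.06473301811396913 26
```

View pics/s31z.png

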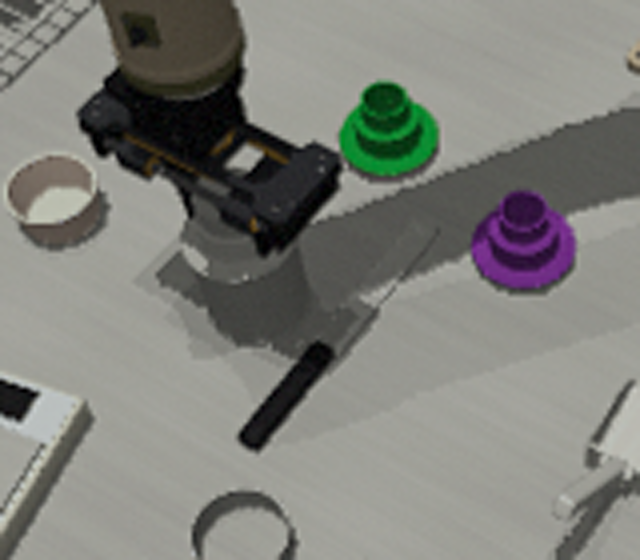

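Request:
move_arm(
  series=[
    [0, 0, 0.0008, 0],
    [0, 0, 0.0015, 0],
    [0, 0, 0.0015, 0],
  ],
)

```text
time: 26.8
ee_pos: [0.5176, -0.244, 0.106]
eef_rot: [0.004, 1.0, 0.0, 0.001]
ft_force: [-6.3, 2.6, 14.2]
width: 0.0592
```

Request:
move_arm(
  series=[
    [0, 0, 0, 0],
    [0, 0, 0, 0],
    [0, 0, 0, 0],
    [0, 0, 0, 0],
  ],
  claw=1,
)

```text
time: 27.2
ee_pos: [0.5172, -0.2438, 0.1044]
eef_rot: [0.004, 1.0, 0.0, -0.0]
ft_force: [0.3, 0.3, 0.5]
width: 0.0825
```

```bash
python3 - <<'E'
from fit import *
to(.5163,-.2427,.127,0)
p,d,c=snap('wrist','w32')
E
python3 inhand.py w32 0.085
```

```text
t 27.2 at [ 0.5172 -0.2438  0.1044] yaw(-x) -0.47 tilt [-1.e-04  1.e-04 -1.e+00] F [0.3 0.3 0.5] w 0.0825
shift [ 0.001   0.0011 -0.0226] roll -0.0082
flange-tcp [-0.00089487 -0.00079034] [ 0.5159 -0.2446  0.0457] 0.014244647594657767 22
cap-tcp [-0.00149487 -0.00059034] [ 0.5151 -0.2444  0.0265] 0.06468530209952773 24
```

View pics/w32.png

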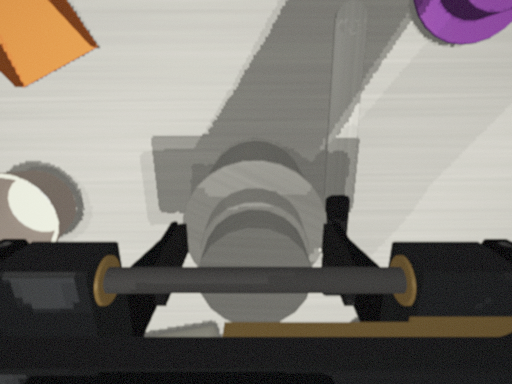

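Request:
move_arm(
  series=[
    [0.001, 0, -0.012, 0],
    [0.001, 0, -0.024, 0],
    [0.001, 0, -0.026, 0],
    [0.001, 0, -0.026, 0],
  ],
)

```text
time: 27.65
ee_pos: [0.5167, -0.244, 0.1314]
eef_rot: [0.004, 1.0, -0.0, 0.001]
ft_force: [0.0, -0.4, 0.1]
width: 0.087
```

Request:
move_arm(
  series=[
    [0, 0, 0, 0],
    [0, 0, 0, 0],
    [0, 0, 0, 0],
    [0, 0, 0, 0],
    [0, 0, 0, 0],
    [0, 0, 0, 0],
    [0, 0, 0, 0],
    [0, 0, 0, 0],
  ],
  claw=-1,
  newtons=15,
)

```text
time: 28.45
ee_pos: [0.5162, -0.2438, 0.1305]
eef_rot: [0.004, 1.0, 0.0, -0.0]
ft_force: [-1.1, 0.2, -1.0]
width: 0.0531
```

```bash
python3 - <<'E'
from fit import *
to(.5163,-.2427,.127,0)
p,d,c=snap('wrist','w33')
E
python3 inhand.py w33 0.085
```

```text
t 28.45 at [ 0.5162 -0.2438  0.1305] yaw(-x) -0.48 tilt [-1.e-04  1.e-04 -1.e+00] F [-1.1  0.2 -1. ] w 0.0531
shift [-0.0001  0.0011  0.0035] roll -0.0083
flange-tcp [ 0.00018383 -0.00067412] [ 0.5158 -0.2445  0.0455] 0.014262043186430817 22
cap-tcp [-0.00041617 -0.00057412] [ 0.5173 -0.2444  0.0283] 0.06480048434837139 28
```

View pics/w33.png

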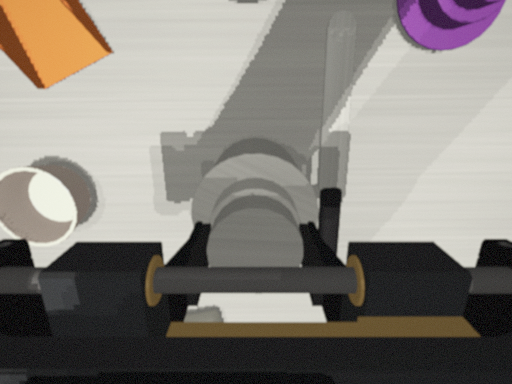

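Request:
move_arm(
  series=[
    [0, 0, -0.003, 0],
    [0, 0, -0.008, 0],
    [0, 0, -0.015, 0],
    [0, 0, -0.024, 0],
    [0, 0, -0.036, 0],
    [0, 0, -0.052, 0],
    [0, 0, -0.07, 0],
    [0, 0, -0.088, 0],
    [0, 0, -0.102, 0],
    [0, 0, -0.11, 0],
    [0, 0, -0.11, 0],
    [0, 0, -0.11, 0],
  ],
)

```text
time: 29.7
ee_pos: [0.5161, -0.2437, 0.24]
eef_rot: [0.004, 1.0, 0.0, -0.0]
ft_force: [0.2, 0.2, -0.0]
width: 0.053
```

```bash
python3 - <<'E'
from fit import *
to(.5163,-.2427,.127,0)
p,d,c=snap('wrist','w34')
X=cloud(d,c); Z=X[...,2]
m=np.hypot(X[...,0]-.515,X[...,1]+.244)
F=X[(m<.055)&(abs(Z-.099)<.004)];E=edge(F,(.515,-.244));E=E[E[:,0]<.5]; print('flange',circ(E,.046),np.median(F[:,2]))
p,d,c=snap('scene','s34')
cv2.imwrite('pics/s34z.png',cv2.cvtColor(cv2.resize(p[70:240,120:320],None,fx=4,fy=3.5,interpolation=cv2.INTER_CUBIC),cv2.COLOR_RGB2BGR))
p,d,c=snap('top','t34')
E
python3 inhand.py w34 0.195
```

```text
t 29.7 at [ 0.5161 -0.2437  0.24  ] yaw(-x) -0.47 tilt [-5.e-04  3.e-04 -1.e+00] F [ 0.2  0.2 -0. ] w 0.053
shift [-0.0003  0.0009  0.113 ] roll -0.0082
flange (array([ 0.5166, -0.2447,  0.046 ]), 24, np.float64(0.0002)) 0.0993102137389028Traceback (most recent call last):
  File "inhand.py", line 9, in <module>
    inhand(sys.argv[1],float(sys.argv[2]))
    ~~~~~~^^^^^^^^^^^^^^^^^^^^^^^^^^^^^^^^
  File "inhand.py", line 7, in inhand
    F=X[(m<.055)&(abs(Z-z0-.014)<.003)]; F=F[F[:,0]<t[0]-.02]; E=edge(F,t[:2]); print('flange-tcp',circ(E,.046)[0][:2]-t[:2],circ(E)[0],np.median(F[:,2])-z0,len(E))
                                                                                                   ~~~~^^^^^^^^
  File "fit.py", line 5, in circ
    r=least_squares(f,[*P[:,:2].mean(0),R or .04],loss='soft_l1',f_scale=.001); return r.x.round(4),len(P),np.std(f(r.x)).round(4)
                        ~^^^^^^
IndexError: too many indices for array: array is 1-dimensional, but 2 were indexed
```

View pics/w34.png

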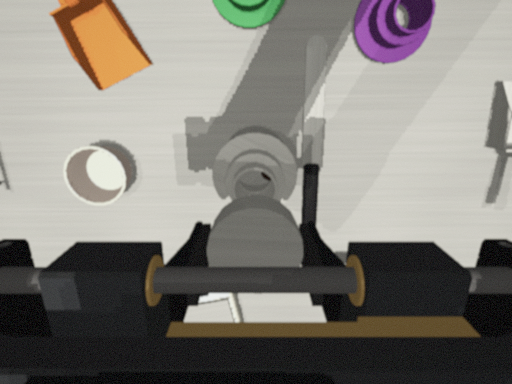

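View pics/s34z.png

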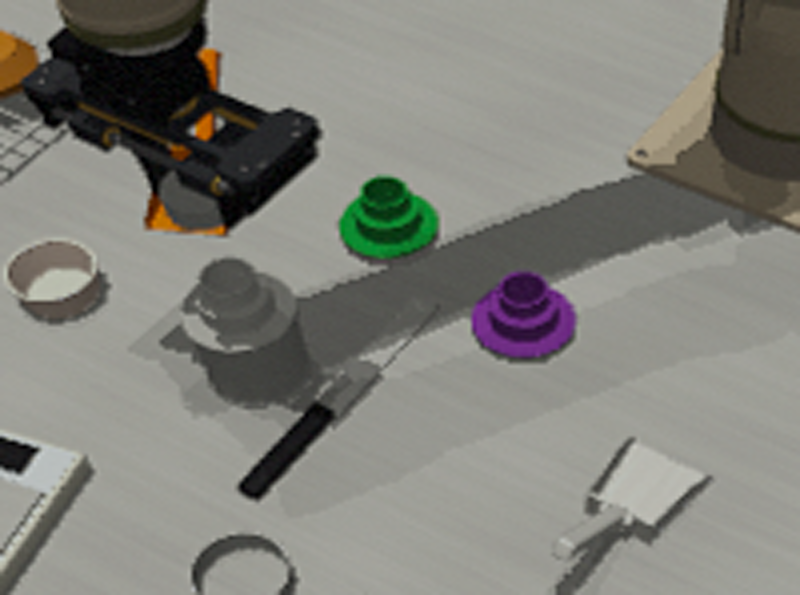

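View pics/t34.png

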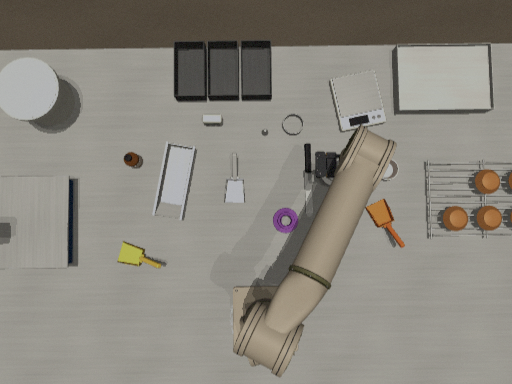

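```bash
python3 - <<'E'
from h import *
to(.516,-.244,.24,0); print(r.close_job())
E
```

```text
t 29.85 at [ 0.5159 -0.2437  0.2397] yaw(-x) -0.48 tilt [-1.3e-03  3.0e-04 -1.0e+00] F [ 0.4 -0.1 -0.7] w 0.0531
shift [-0.0001 -0.0003 -0.0003] roll -0.0083
the job is handed in; nothing more can be done
None
```

The job is done and handed in at about 30 s.

**Scooping and tipping:** I scooped all five balls and tipped them into the tin by easing the grip so the scoop pivoted nose-down. Four were seen inside the tin. The fifth I infer from the bin being empty and no ball being visible on the bench.

**Scoop:** It stands level at its original spot. The measured pitch just before release was about 0.4°.

**Lids:** The pouring lid and cap went in together. I felt a brief 14 N contact as they seated. The lid's flange top then measured 99 mm above the bench, which is fully home, and it stayed there after the cap came off.

**Cap:** It was lifted 110 mm and is held upright over the tin, with the jaws reading 53 mm across it.

**Other things:** They look unmoved in the final top and scene views.

**Checks that fell short:**
- **Cap position:** My last in-hand fit crashed because the lid was no longer under the gripper. The cap's final position is confirmed only by the pictures and the jaw opening.
- **Tin position:** The top and wrist cameras disagreed by about 3 mm, so I used the wrist camera for the fit. Its own readings of the tin agreed within about 1 mm throughout.

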